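# Hook the specimen carrier out from under the dust cover

### The arm

A 6-joint arm with a two-finger parallel gripper is mounted at the origin on a cart in front of the work surface, level with it; the furniture and walls round the work are solid. World frame = base frame: x ahead of the robot, y to its left, z up, the work surface at z = 0. Lengths are in m, angles in degrees, forces in N, time in s.
With the tool pointing down it reaches from about 0.425 to 0.95 m from the base axis. Payload 14.7 kg.
Tool frame: the origin (TCP) lies at the very end of the fingers, on their centre line; the grasp point (between the pads) lies 19 mm behind it (env.grip_depth is the distance from the TCP to the grasp point, in m); z points along the fingers, x is the direction in which the jaws open and shut, and the axes are right-handed (so a half turn about z gives the same grasp; the last joint's range is limited). The gripper opens to 85 mm and grips with 20 to 120 N. Pads are 22 mm wide; open, the fingers measure 114 mm over their backs; the gripper's body (76 mm by 85 mm) begins 54 mm behind the grasp point. The pads swing forward as they close: fully open they stand 13 mm farther back than shut.
Start: joints at [71.585, 27.513, 91.461, -0, 61.026, -2.67], TCP at [0.176, 0.626, 0.231] pointing down, gripper open.
Joint ranges: [-157.49, 157.49], [-46.99, 117.5], [13.45, 153.17], [-89.5, 269.5], [5.16, 153.95], [-167.48, 167.48]. Speed limits (degrees/s): [108.29, 108.29, 136.94, 172.46, 172.46, 172.46].

### API

Orientations are given as a 3x3 rotation matrix whose columns are the frame's x, y, z axes.
In Python, from cell import env, imaging, ticket, spot_in, spot_point gives the robot as it stands.
- The arm moves only by the tool servo_tool, never from a script. Its argument "series" is a list of rows, each a list of 6 numbers: the shift along the tool's x, y, z each as a share of 10 cm, from -1 to 1, then the turn, a rotation vector about the tool's x, y, z each as a share of 1.5 rad, from -1 to 1. In form: [[x, y, z, rx, ry, rz], ...]. A call has 1 to 12 rows; each row is the pose to reach, as a shift and turn from the pose commanded when the call began, along the tool's axes at that moment; what a row does not reach only later rows make up. A row lasts 1/12 s, in which the tool goes at most 41.7 mm and 7.16 degrees, less where a joint would pass 70% of its speed; a pose out of reach is approached as far as the arm can. A call with a number of a shift or a turn outside -1 to 1 is refused whole. A call with a gripper value outside its range is refused whole. "gripper" is the opening, from -1 (shut) to 1 (fully open), set as the call begins (left out, the last holds). The fingers move at their own pace and stop on an object; "squeeze" is the grip in N (left out, the last holds). Time passes only in rows, so rows that repeat a pose let the fingers close. It gives the time, the measured TCP pose, the force and the opening at its end, in the units of the state.
- env.get_state(): the state, without advancing time (a new reading comes with each control period).
- imaging.grab_frame(name): name is "side" or "top" or "wrist"; returns a dict with "img" (420x560x3 uint8, red, green, blue), "K" (3x3 intrinsics, pixels), "rvec" (rotation vector, rad) and "tvec" (3), from world to camera coordinates, as OpenCV has them. Camera axes: x right, y down, z forward; pixel columns grow to the right and rows downward; lengths in m; the calibration is good to about 2 mm. A picture is of the moment at which its call begins. There is no depth.
- ticket.job_done(): hands the job in, once; it reports no verdict.
Trained networks look in a picture, given as the dict that the camera call returned (one of the last four; its "shot" number tells which), for a name from the list of things; names that differ only in an ending like _2 or _b are one class to them, and where a whole thing is asked for, a point or a joint stands for the part that bears it (a point fixed in the world has none). Each returns a list of dicts, best first, with "conf" (0 to 1); they miss things now and then, are a little off and sometimes report something else, mostly with a low value. They report only what shows in the picture. A call takes as long as a camera call. They do not tell look-alikes from the thing itself.
- spot_in(picture, target): "bbox" ([centre column, centre row, width, height] in pixels, round what is visible of it).
- spot_point(picture, target): "position" ([column, row] in pixels: a listed point, or the origin of a listed thing).
The state is a dict: "time_s": time; "qpos": joint angles; "qvel": joint speeds; "joint_efforts": joint torques, N m; "ee_pos": TCP position; "orientation": TCP orientation; "wrist_force": force on the tool from outside, world axes, zero at the start; "ft_torque": the same for the moment, N m; "gripper_width": finger opening in m.
Only numpy, scipy, OpenCV 4.12 (cv2) and the standard library are available. Lean on these libraries where they do the work, as an engineer would, in place of code of your own. Each camera call takes 0.05 s, during which the arm holds its last target.

### The job

The specimen carrier stands far back under the clear dust cover of its dock. Take up the reaching hook, catch the carrier's upright post with it and drag the carrier forward until you feel it meet the buffers of the stop blocks; keep it pulled up against them for about a second with roughly 10 N, never more than 15 N, so that it is properly seated. Then unhook, leaving the carrier there, and lay the hook down flat on the bench away from the dock; move the carrier only with the hook, keep its two specimens standing in their pockets, and leave everything else where it is.

Things in the scene. Friction and masses are not known exactly. Their poses are not given: they have to be found in the camera images.
- hook: reaching hook: wooden handle 80 long (x), 18 wide (y), 30 high; steel rod of 8 mm diameter leaves its +x end at 15 mm height, its axis runs along +x to x = 130, turns square to +y for 28 mm, then back to -x for 12 mm (lip), so the mouth faces the handle. Starts flat on the bench. Origin: underside of the handle's middle; z up. 0.15 kg; grip across the 18 mm.
- hook_throat (a point): inside of the hook's bend (hook frame 126, 14, 15 mm), where the caught post bears. The throat is 20 mm wide between rod and lip (y = 4 to 24), 12 mm deep (lip tip at x = 114); outermost steel at x = 134, y = 32.
- carrier: loose aluminium carrier, 0.36 to 0.63 kg: upright post on a flat tongue (24 wide, 6 high), behind it an open tray 46 (x) x 80 x 30 mm with 2 pockets. Origin: under the post's axis; x points back into the dock: the tray's front wall face is at x = 36, its back at x = 82. Slides on the base plate (6 mm above the bench) between the rails, 2 mm play each side, drag 1.5 to 6 N.
- post (a point): on the axis of the upright towing post (10 mm in diameter, top 54 mm above the bench), 40 mm above the bench: a good height for the hook's rod. 31 mm are free between post and tray (tray top 36 mm above the bench). A rod whose axis is 62 mm or more above the bench passes over the post.
- carrier_front (a point): middle of the outer face of the tray's front wall (carrier frame 36, 0, 18 mm); this face meets the buffers (x as the carrier's).
- dock: fixed dock: base plate 270 x 120 x 6 mm, x = -30 to 240; x points along the track to its back, origin on the centre line at bench height. Rails (inner sides y = -42, 42) rise to 22 mm. From x = 54 back a clear dust cover, open in front, 108 mm wide inside, 95 mm high above the bench inside (top 100). The carrier's post starts at x = 84 to 104, 30 to 50 mm inside the cover.
- stop: two dark stop blocks (fixed) clamped on the rails near the dock's front, each 22 wide (y = 33 to 55 either side), 14 thick (x = -14 to 0), tops 32 mm above the bench; up to 10 mm along the track from the dock's origin. Axes as the dock's. From each back face a black buffer (8 mm, stiff) stands out by a hidden 1 to 15 mm, the same on both, not measured: feel for it. 66 mm gap between the blocks.
- stop_face (a point): middle between the blocks' back faces, 24 mm above the bench; the seated carrier's front face stops at the buffers, 1 to 15 mm behind it (+x). Once there, the pull rises by some 5 N per mm above the drag.
- specimen_0: black mounted specimen, disc 30 mm in diameter, 21 mm high, loose in the carrier's left (+y) pocket; origin under its centre.
- specimen_1: black mounted specimen, disc 30 mm in diameter, 18 mm high, loose in the carrier's right (-y) pocket; origin under its centre.
- clay_block: bystander: block of mounting clay, 33 x 61 x 22 mm.
- specimen_6: bystander: mounted specimen 30 mm in diameter, 17 mm high, on the bench in front of the big white grinding machine (0.2 m high at its front covers, higher behind), which stands left of the dock: keep high when passing over it.
- loose_specimen: bystander: mounted specimen 30 mm in diameter, 22 mm high, on the bench.
Things that resemble listed ones, but are neither listed nor needed, are in the scene too. Of the things like the hook, leave any that is red; of the rest the larger one is meant.

How it is judged (in metres and radians):
On the way, in this order (a step that is already met when the one before it is completed fails the run):
1. the hook is taken up from the bench (height (world z) of hook above 0.012 m), for 0.1 s.
2. the hook has caught the post and drags the carrier forward (contact force between hook and carrier above 0.3 N and distance of carrier from where it was at the start of the episode above 0.03 m and x of post in the frame of hook between 0.1 and 0.132 m and y of post in the frame of hook between 0 and 0.028 m), for 0.1 s.
3. the hook holds the carrier still against the buffers with a pull of 7 to 15 N for 0.5 s (contact force between hook and carrier between 7 and 15 N and linear speed of carrier below 0.01 m/s and x of carrier_front in the frame of stop_face between -0.002 and 0.017 m), for 0.5 s.
At the end, for the whole second after the job is handed in: The carrier stands flat between the rails with its front face against or next to the buffers (not more than 18 mm behind the stop blocks' back faces); both specimens stand upright in their own pockets; the hook lies flat on the bench, at rest, touching neither dock, stop blocks nor carrier (x of carrier_front in the frame of stop_face between -0.002 and 0.018 m and y of carrier_front in the frame of dock between -0.006 and 0.006 m and angle between the x axis of carrier and the x axis of dock, either way round below 0.08 rad and angle between carrier's own z axis and vertical below 0.05 rad and height (world z) of hook between -0.005 and 0.005 m and angle between each of hook, specimen_0, specimen_1's own z axis and vertical below 0.1 rad and contact force between hook and carrier below 0.05 N and contact force between hook and dock below 0.05 N and contact force between hook and stop below 0.05 N and linear speed of each of hook, carrier below 0.02 m/s and z of each of specimen_0, specimen_1 in the frame of carrier below 0.01 m and x of specimen_0 in the frame of carrier between 0.04 and 0.078 m and y of specimen_0 in the frame of carrier between 0 and 0.04 m and x of specimen_1 in the frame of carrier between 0.04 and 0.078 m and y of specimen_1 in the frame of carrier between -0.04 and 0 m).
It fails at once if the carrier is pulled with more than 18 N (contact force between hook and carrier above 18 N).
It fails at once if the robot touches the carrier itself (contact force between any of the arm, the fingers and carrier above 0.5 N).
It fails at once if a specimen is tipped (angle between any of specimen_0, specimen_1's own z axis and vertical above 0.6 rad).
It fails at once if a bystander is moved more than 20 mm (distance of any of clay_block, specimen_6, loose_specimen from where it was at the start of the episode above 0.02 m).
It also fails if it takes over 69 s, if anything falls off the work surface, if the arm or the gripper's body presses on something with over 40 N, if the wrist force passes 120 N, or if a joint passes its speed limit or range.

## Working session

There is one attempt and no reset: what is moved stays moved. The work goes in short steps, Python scripts to look and compute and a tool call to move; the robot and the scene stay as the last step left them, time stands still between calls to the robot, and variables do not carry over. Pictures are saved under pics/ and viewed, and the job is handed in when it is done.

Besides the shell and the picture viewer there is one more tool, called as name([rows], argument=value, ...), one row to a line, values as JSON. servo_tool: Moves the arm, as the interface text tells. Shift numbers are shares of 10 cm and turn numbers shares of 1.5 rad, none past 1 either way. Its arguments: {"type":"object","properties":{"series":{"type":"array","items":{"type":"array","items":{"type":"number"}}},"gripper":{"type":"number"},"squeeze":{"type":"number"}},"required":["series"]}

```bash
ls; mkdir -p pics; python3 - <<'E'
from cell import env, imaging, ticket, spot_in, spot_point
import cv2,numpy as np
s=env.get_state();print(s['time_s'],s['ee_pos'],s['orientation'],s['gripper_width'],s['wrist_force'],env.grip_depth)
for n in ['side','top','wrist']:
    f=imaging.grab_frame(n);cv2.imwrite(f'pics/a_{n}.png',f['img'][:,:,::-1])
    print(n,f['K'].tolist(),f['rvec'],f['tvec'])
    for t in ['hook','carrier','dock','stop','clay_block','specimen_6','loose_specimen']:
        print(t,[(np.round(d['bbox']),round(d['conf'],2)) for d in spot_in(f,t)][:4])
    for t in ['hook','hook_throat','post','carrier_front','stop_face','dock','carrier']:
        print('P',t,[(np.round(d['position'],1),round(d['conf'],2)) for d in spot_point(f,t)][:4])
E
```

```text
pics
0.0 [0.17625251 0.62522215 0.23068612] [[ 2.71408567e-01  9.62464152e-01 -3.82359037e-04]
 [ 9.62463485e-01 -2.71408830e-01 -1.13433469e-03]
 [-1.19553210e-03 -6.01384582e-05 -9.99999284e-01]] 0.08577898526270139 [1.03347063 0.77258658 0.3586799 ] 0.0187
side [[456.22473089679386, 0.0, 285.3371114088597], [0.0, 456.22473089679386, 209.65388580579426], [0.0, 0.0, 1.0]] [ 2.13295578e+00  1.03692011e-03 -6.55953789e-03] [-0.58026837 -0.07707724  1.35537561]
hook [(array([326., 284.,  63.,  17.]), 0.79), (array([249., 267.,  65.,  40.]), 0.71), (array([206., 324.,  66.,  34.]), 0.63)]
carrier []
dock [(array([329., 221., 119.,  68.]), 0.61)]
stop [(array([283., 226.,  17.,  35.]), 0.71)]
clay_block [(array([221., 195.,  20.,  14.]), 0.67)]
specimen_6 []
loose_specimen [(array([248., 211.,  12.,  12.]), 0.55)]
P hook [(array([232.1, 262.5]), 0.89), (array([221.1, 333.7]), 0.67)]
P hook_throat [(array([181.3, 312.9]), 0.8), (array([351.7, 279.2]), 0.71), (array([273. , 280.8]), 0.62)]
P post []
P carrier_front []
P stop_face [(array([284.4, 220.1]), 0.44)]
P dock [(array([286.9, 229.8
[... 699 characters left out ...]
7., 264.,  13.,  14.]), 0.61)]
P hook [(array([364.7, 187.7]), 0.62), (array([424.6, 256.3]), 0.61), (array([330.2, 266.5]), 0.6)]
P hook_throat [(array([415.6, 298.6]), 0.83), (array([353. , 151.9]), 0.83), (array([363.8, 219.7]), 0.75)]
P post []
P carrier_front []
P stop_face []
P dock [(array([271.6, 215.4]), 0.77)]
P carrier []
wrist [[330.2288315259012, 0.0, 275.78195444554405], [0.0, 330.2288315259012, 211.4500881783707], [0.0, 0.0, 1.0]] [-2.29776285 -1.73946938 -0.27032827] [-0.6491332  -0.03966283  0.38021716]
hook []
carrier []
dock []
stop []
clay_block []
specimen_6 []
loose_specimen []
P hook []
P hook_throat []
P post []
P carrier_front []
P stop_face []
P dock []
P carrier []
```

View pics/a_side.png

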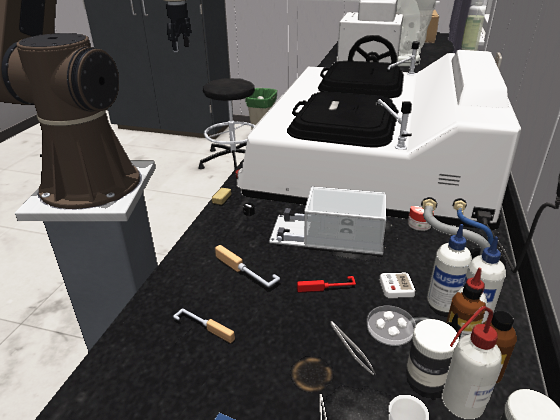

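View pics/a_top.png

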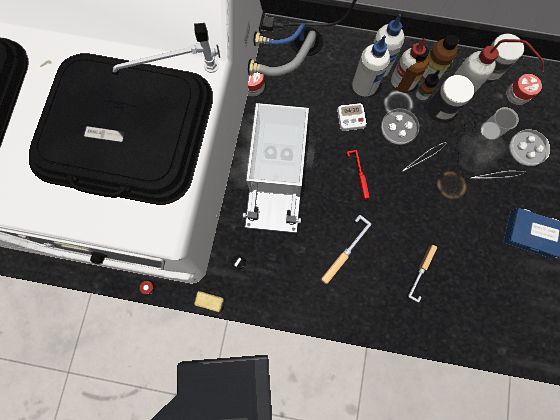

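```bash
python3 - <<'E'
import cv2
a=cv2.imread('pics/a_top.png')[130:330,190:470];cv2.imwrite('pics/a_top_c.png',cv2.resize(a,None,fx=2.8,fy=2.8,interpolation=cv2.INTER_CUBIC))
a=cv2.imread('pics/a_side.png')[170:370,160:420];cv2.imwrite('pics/a_side_c.png',cv2.resize(a,None,fx=3,fy=3,interpolation=cv2.INTER_CUBIC))
E
```

```text
(no output)
```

View pics/a_top_c.png

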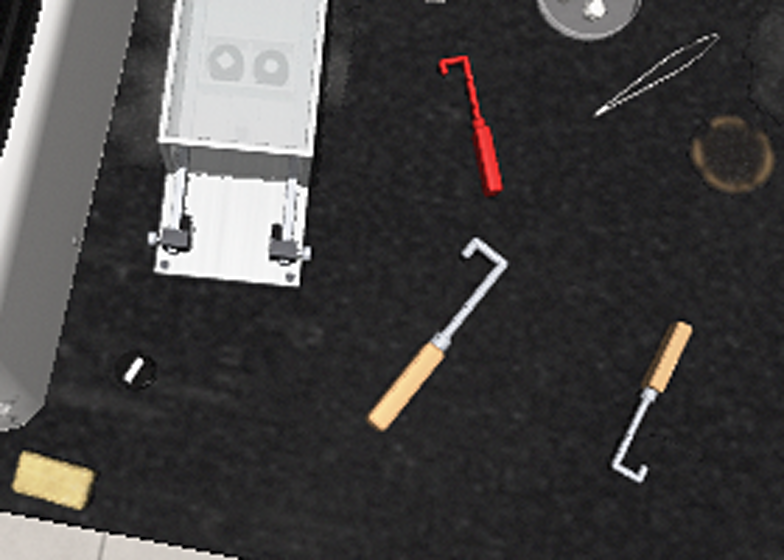

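View pics/a_side_c.png

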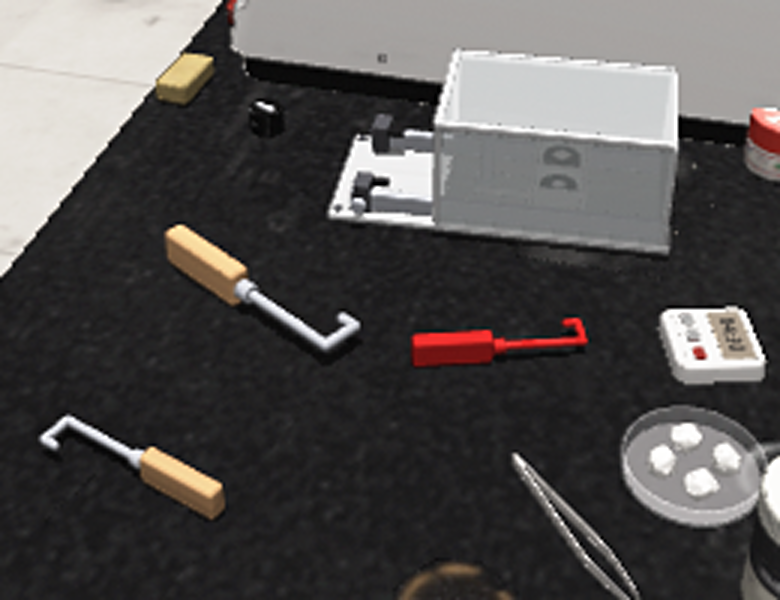

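The hook candidates in the top image are the large wooden one at (346,251), the red one at (359,175) and a smaller wooden one at (423,274). Red is excluded and the larger wooden one is meant, so I choose (346,251). The carrier only shows faintly through the cover, with its specimens near (271,153) and (287,153). Next I compute poses.

```bash
cat > h.py <<'E'
import numpy as np,cv2
from scipy.optimize import least_squares
from cell import env, imaging, ticket, spot_in, spot_point
def proj(f,P):
    return cv2.projectPoints(np.asarray(P,float).reshape(-1,3),f['rvec'],f['tvec'],f['K'],None)[0].reshape(-1,2)
def ray(f,uv,z):
    R=cv2.Rodrigues(f['rvec'])[0];c=-R.T@f['tvec']
    d=R.T@np.linalg.inv(f['K'])@np.array([uv[0],uv[1],1.])
    return c+d*(z-c[2])/d[2]
def place(p,pts):
    c,s=np.cos(p[2]),np.sin(p[2]);q=np.asarray(pts,float)
    return np.c_[p[0]+c*q[:,0]-s*q[:,1],p[1]+s*q[:,0]+c*q[:,1],q[:,2]]
def fit(obs,p0):  # obs: list (frame,pts,uv)
    r=lambda p:np.concatenate([(proj(f,place(p,a))-np.array(b)).ravel() for f,a,b in obs])
    s=least_squares(r,p0,loss='soft_l1');return s.x,r(s.x).reshape(-1,2)
def save(f,n,box=None,k=1):
    a=f['img'][:,:,::-1]
    if box: a=a[box[1]:box[3],box[0]:box[2]]
    cv2.imwrite('pics/'+n,cv2.resize(a,None,fx=k,fy=k,interpolation=cv2.INTER_CUBIC))
E
python3 - <<'E'
from h import *
t=imaging.grab_frame('top');s=imaging.grab_frame('side')
T=lambda u,v:(190+u/2.8,130+v/2.8); S=lambda u,v:(160+u/3,170+v/3)
HP=np.array([[.130,0,.015],[.130,.028,.015],[.114,.028,.015],[.04,0,.015],[-.04,0,.03]])
a=ray(t,T(378,425),.03);b=ray(t,T(507,263),.015);yaw=np.arctan2(b[1]-a[1],b[0]-a[0]);print(a,b,yaw)
p,r=fit([(t,HP,[T(505,263),T(478,240),T(467,255),T(440,343),T(378,427)]),
 (s,HP[:3],[S(326,346),S(355,322),S(343,318)])],[*(a[:2]*.75+b[:2]*.25),yaw]);print('hook',p,np.degrees(p[2]),'\n',r.round(1))
DP=np.array([[-.03,.06,.006],[-.03,-.06,.006],[.054,.059,.1],[.054,-.059,.1]])
a=ray(t,T(155,272),.006);b=ray(t,T(300,286),.006);m=(a+b)/2;yaw=np.arctan2(b[1]-a[1],b[0]-a[0])+np.pi/2;print(a,b,yaw)
p,r=fit([(t,DP,[T(155,272),T(300,286),T(160,138),T(308,156)]),(s,DP,[S(358,135),S(330,216),S(455,50),S(437,123)])],[m[0],m[1],yaw]);print('dock',p,np.degrees(p[2]),'\n',r.round(1))
for u in (T(226,62),T(271,66)):print('spec',place([0,0,-p[2]],[ray(t,u,.03)-np.array([p[0],p[1],0])]))
for st in ('top','side'):
  f=t if st=='top' else s
  q=proj(f,place(p,[[0,0,0],[-.007,0.044,.032],[-.007,-.044,.032],[.14,.02,.028],[.14,-.02,.028],[.24,.06,.006],[.09,0,.054]]));print(q.round(1).tolist())
E
```

```text
[ 0.42219808 -0.35024336  0.03      ] [ 0.54410488 -0.46970726  0.015     ] -0.7752775466352546
hook [ 0.45200768 -0.37888655 -0.75427439] -43.21673890704718 
 [[-0.2 -1.1]
 [-0.4 -0.4]
 [-0.7 -0.4]
 [-0.7  1. ]
 [ 0.5 -1.1]
 [-0.2  0.6]
 [-0.5  2.1]
 [-1.9  0. ]]
[ 0.55956964 -0.18222877  0.006     ] [ 0.53911707 -0.30025466  0.006     ] -0.17158489918134912
dock [ 0.58198751 -0.24619587 -0.17094826] -9.794613830908537 
 [[-0.2 -1.3]
 [-0.1 -1.3]
 [-0.9 -0.1]
 [ 1.9 -1.4]
 [-1.  -0.1]
 [-0.9 -0.3]
 [-0.6 -0.3]
 [-1.2  0.5]]
spec [[0.14554628 0.0181875  0.03      ]]
spec [[ 0.14565123 -0.01956041  0.03      ]]
[[272.4, 216.1], [252.4, 214.5], [291.3, 218.2], [269.7, 154.6], [286.7, 156.2], [258.0, 117.9], [276.0, 172.3]]
[[285.7, 230.8], [285.9, 210.5], [279.6, 229.9], [343.0, 222.4], [341.8, 231.5], [383.1, 224.6], [322.3, 216.0]]
```

```bash
cat >> h.py <<'E'
from scipy.spatial.transform import Rotation as Ro
def down(a): # tool x at angle a (deg), pointing down
    a=np.radians(a);c,s=np.cos(a),np.sin(a)
    return np.array([[c,s,0],[s,-c,0],[0,0,-1.]])
def rel(pos,ang=None,p0=None,R0=None):
    st=env.get_state();p=np.array(st['ee_pos'] if p0 is None else p0);R=np.array(st['orientation'] if R0 is None else R0)
    d=R.T@(np.array(pos)-p)/.1
    w=np.zeros(3) if ang is None else Ro.from_matrix(R.T@down(ang)).as_rotvec()/1.5
    return np.r_[d,w].round(4).tolist()
E
python3 - <<'E'
from h import *
st=env.get_state();w=imaging.grab_frame('wrist');R=cv2.Rodrigues(w['rvec'])[0];c=-R.T@w['tvec']
Rt=np.array(st['orientation']);print('cam in tool',Rt.T@(c-st['ee_pos']),'view',Rt.T@R[2],'camx',Rt.T@R[0])
t=imaging.grab_frame('top')
for uv in [(200,280),(240,120),(0,235),(110,265)]: print(uv,ray(t,uv,0),ray(t,uv,.2))
for p in [(.3,.5,.33),(.4,.4,.38)]: print(rel(p))
E
```

```text
cam in tool [-0.00050256 -0.07791252 -0.14230168] view [-0.00097864  0.30463558  0.95246848] camx [9.99999516e-01 2.04277923e-04 9.62142392e-04]
(200, 280) [ 0.44762449 -0.07321399  0.        ] [ 0.43767266 -0.11415978  0.2       ]
(240, 120) [ 0.82944113 -0.18318752  0.        ] [ 0.73234334 -0.19903291  0.2       ]
(0, 235) [0.58430588 0.38488314 0.        ] [0.54315784 0.2393811  0.2       ]
(110, 265) [0.49634456 0.12981268 0.        ] [0.47527284 0.04252801 0.2       ]
[-0.8734, 1.5307, -0.987, 0.0, 0.0, 0.0]
[-1.5645, 2.7646, -1.487, 0.0, 0.0, 0.0]
```

View pics/a_wrist.png

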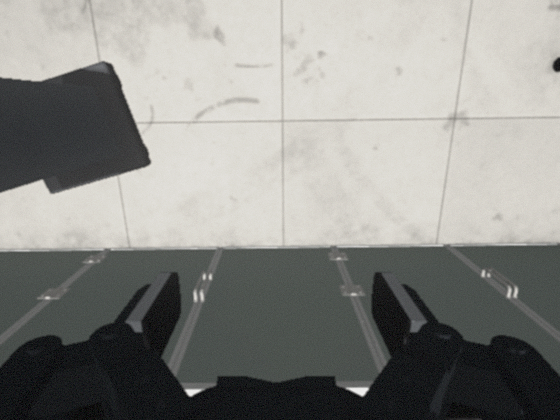

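servo_tool([
  [-0.99, 1, -0.8, 0, 0, 0],
  [-0.99, 1, -0.8, 0, 0, 0],
  [-0.99, 1, -0.8, 0, 0, 0],
  [-0.99, 1, -0.8, 0, 0, 0],
])

```text
time_s: 2.78
ee_pos: [0.2462, 0.5015, 0.3123]
orientation: [[0.271, 0.963, 0.0], [0.963, -0.271, -0.0], [-0.0, 0.0, -1.0]]
wrist_force: [0.8, 0.2, 0.4]
gripper_width: 0.0856
```

servo_tool([
  [-0.99, 1, -0.8, 0, 0, 0],
  [-0.99, 1, -0.8, 0, 0, 0],
  [-0.99, 1, -0.8, 0, 0, 0],
  [-0.99, 1, -0.8, 0, 0, 0],
])

```text
time_s: 3.12
ee_pos: [0.3157, 0.3789, 0.3927]
orientation: [[0.271, 0.963, 0.001], [0.963, -0.271, 0.0], [0.001, 0.001, -1.0]]
wrist_force: [1.7, 1.5, 0.7]
gripper_width: 0.0855
```

servo_tool([
  [-0.99, 1, 0, 0, 0, 0],
  [-0.99, 1, 0, 0, 0, 0],
  [-0.99, 1, 0, 0, 0, 0],
  [-0.99, 1, 0, 0, 0, 0],
])

```text
time_s: 3.45
ee_pos: [0.386, 0.2547, 0.3917]
orientation: [[0.273, 0.962, 0.001], [0.962, -0.273, -0.001], [-0.0, 0.002, -1.0]]
wrist_force: [0.2, 1.5, -0.2]
gripper_width: 0.0854
```

servo_tool([
  [-0.99, 1, 0, 0, 0, 0],
  [-0.99, 1, 0, 0, 0, 0],
  [-0.99, 1, 0, 0, 0, 0],
  [-0.99, 1, 0, 0, 0, 0],
])

```text
time_s: 3.78
ee_pos: [0.4556, 0.1321, 0.3915]
orientation: [[0.273, 0.962, 0.001], [0.962, -0.273, -0.001], [-0.001, 0.001, -1.0]]
wrist_force: [-0.9, 0.3, 0.0]
gripper_width: 0.0853
```

servo_tool([
  [-0.99, 1, 0, 0, 0, 0],
  [-0.99, 1, 0, 0, 0, 0],
  [-0.99, 1, 0, 0, 0, 0],
  [-0.99, 1, 0, 0, 0, 0],
])

```text
time_s: 4.12
ee_pos: [0.5251, 0.0094, 0.3912]
orientation: [[0.273, 0.962, 0.001], [0.962, -0.273, -0.001], [-0.001, 0.001, -1.0]]
wrist_force: [-0.5, 0.5, -0.6]
gripper_width: 0.0853
```

servo_tool([
  [-0.99, 0.1, 0, 0, 0, 0],
  [-0.99, 0.1, 0, 0, 0, 0],
  [-0.99, 0.1, 0, 0, 0, 0],
])

```text
time_s: 4.37
ee_pos: [0.5052, -0.0883, 0.3912]
orientation: [[0.273, 0.962, -0.001], [0.962, -0.273, -0.001], [-0.001, -0.0, -1.0]]
wrist_force: [-0.3, 0.4, -0.0]
gripper_width: 0.0857
```

servo_tool([
  [-0.99, 0.1, 0, 0, 0, 0],
  [-0.99, 0.1, 0, 0, 0, 0],
  [-0.99, 0.1, 0, 0, 0, 0],
])

```text
time_s: 4.62
ee_pos: [0.4878, -0.1864, 0.3914]
orientation: [[0.273, 0.962, -0.0], [0.962, -0.273, -0.001], [-0.001, 0.0, -1.0]]
wrist_force: [0.5, -0.5, -0.1]
gripper_width: 0.0855
```

servo_tool([
  [-0.99, 0.1, 0.5, 0, 0, 0],
  [-0.99, 0.1, 0.5, 0, 0, 0],
  [-0.99, 0.1, 0.5, 0, 0, 0],
])

```text
time_s: 4.87
ee_pos: [0.4705, -0.283, 0.3401]
orientation: [[0.272, 0.962, -0.0], [0.962, -0.272, -0.0], [-0.001, -0.0, -1.0]]
wrist_force: [0.0, -0.0, -0.1]
gripper_width: 0.0851
```

servo_tool([
  [-0.9, 0.1, 0.5, 0, 0, 0.1],
  [-0.9, 0.1, 1, 0, 0, 0.2],
  [-0.9, 0.1, 1, 0, 0, 0.32],
  [-0.9, 0.1, 1, 0, 0, 0.32],
  [-0.9, 0.1, 1, 0, 0, 0.32],
])

```text
time_s: 5.28
ee_pos: [0.4548, -0.3705, 0.2379]
orientation: [[0.691, 0.723, -0.004], [0.723, -0.691, 0.003], [-0.0, -0.005, -1.0]]
wrist_force: [-0.1, 0.2, 0.6]
gripper_width: 0.0854
```

```bash
python3 - <<'E'
from h import *
w=imaging.grab_frame('wrist');save(w,'b_w.png')
for t in ['hook','hook_throat','dock','stop_face']: print(t,[(np.round(d['position'],1),round(d['conf'],2)) for d in spot_point(w,t)])
P=[.452,-.3789,-.7543]
print(proj(w,place(P,[[.130,0,.015],[.130,.028,.015],[.114,.028,.015],[.04,0,.015],[-.04,.009,.03],[-.04,-.009,.03],[.04,.009,.03],[.04,-.009,.03]])).round(1).tolist())
E
```

```text
hook [(array([271.3, 179.6]), 0.94), (array([158.3, 290.1]), 0.61), (array([437. ,  58.4]), 0.56)]
hook_throat [(array([126.5, 231.7]), 0.8), (array([283.5, 280.9]), 0.61), (array([372.3, 353.5]), 0.61), (array([434.7,  61.1]), 0.28)]
dock [(array([424.7, 177.6]), 0.61)]
stop_face []
[[270.8, 284.6], [293.3, 284.4], [293.4, 272.9], [269.8, 216.1], [277.1, 148.1], [260.0, 148.3], [277.6, 220.2], [261.6, 220.3]]
```

View pics/b_w.png

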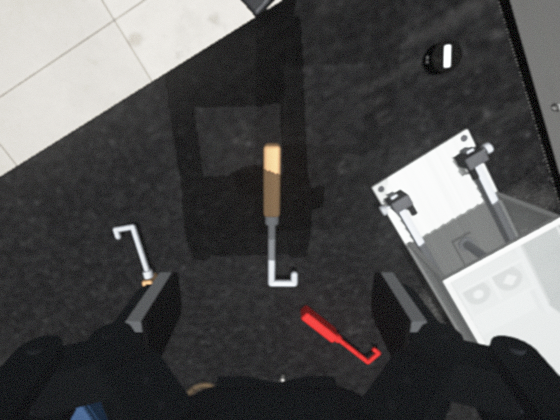

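```bash
python3 - <<'E'
import cv2
a=cv2.imread('pics/b_w.png')
cv2.imwrite('pics/b_c1.png',cv2.resize(a[135:300,230:330],None,fx=3.6,fy=3.6,interpolation=cv2.INTER_CUBIC))
cv2.imwrite('pics/b_c2.png',cv2.resize(a[110:330,360:560],None,fx=2.7,fy=2.7,interpolation=cv2.INTER_CUBIC))
E
```

```text
(no output)
```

View pics/b_c1.png

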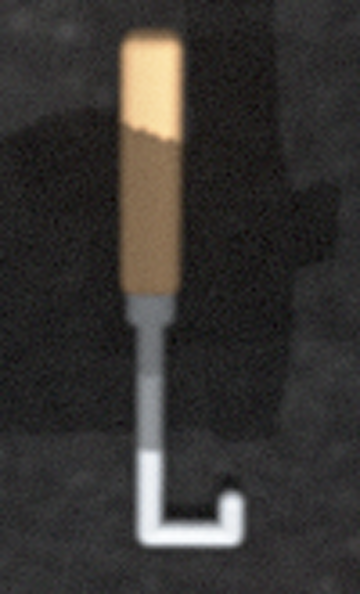

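View pics/b_c2.png

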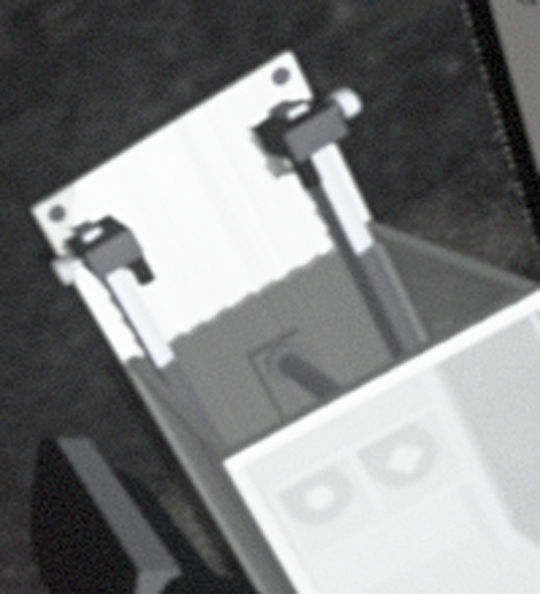

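```bash
python3 - <<'E'
from h import *
import pickle
w=imaging.grab_frame('wrist')
C1=lambda u,v:(230+u/3.6,135+v/3.6);C=lambda u,v:(360+u/2.7,110+v/2.7)
HP=[[.130,0,.015],[.130,.028,.015],[.114-.0,.028,.015],[.04,.009,.03],[.04,-.009,.03],[-.04,.009,.03],[-.04,-.009,.03]]
p,r=fit([(w,HP,[C1(150,537),C1(231,535),C1(231,490),C1(180,293),C1(122,293),C1(183,36),C1(122,36)])],[.452,-.3789,-.7543]);print('hook',p,np.degrees(p[2]));print(r.round(1).tolist())
DP=np.array([[-.03,.06,.006],[-.03,-.06,.006],[.054,-.059,.1]])
d,r=fit([(w,DP,[C(290,52),C(33,210),C(225,460)])],[.582,-.2462,-.171]);print('dock',d,np.degrees(d[2]));print(r.round(1).tolist())
q=ray(w,C(283,357),.012);print('post',place([0,0,-d[2]],[q-np.array([d[0],d[1],0])]))
print('proj post',[((np.array(v)-[360,110])*2.7).round() .tolist() for v in proj(w,place(d,[[.086,0,.012],[.086,0,.054],[.074,.012,.012],[.074,-.012,.012]]))])
print('proj stops',[((np.array(v)-[360,110])*2.7).round() .tolist() for v in proj(w,place(d,[[0,.033,.032],[0,.055,.032],[-.014,.033,.032],[-.014,.055,.032],[0,-.033,.032],[0,-.055,.032],[-.014,-.033,.032],[-.014,-.055,.032]]))])
h=.04;print(rel([.4548,-.3705,.2379]))
E
```

```text
hook [ 0.45692955 -0.37510974 -0.76098532] -43.60124738655441
[[0.0, -3.6], [-0.3, -2.8], [0.0, -1.7], [-0.1, 0.7], [0.2, 0.5], [0.1, 0.8], [0.1, 0.6]]
dock [ 0.58544202 -0.24210026 -0.15322385] -8.779080160741469
[[-0.2, -0.1], [0.7, 0.3], [-0.3, -0.2]]
post [[ 0.0907958  -0.00097712  0.012     ]]
proj post [[281.0, 348.0], [336.0, 388.0], [294.0, 313.0], [245.0, 341.0]]
proj stops [[294.0, 159.0], [346.0, 128.0], [279.0, 130.0], [331.0, 99.0], [145.0, 249.0], [98.0, 277.0], [130.0, 221.0], [82.0, 250.0]]
[-0.027, -0.0138, 0.05, 0.0, 0.0, 0.0]
```

```bash
python3 - <<'E'
from h import *
import pickle
w=imaging.grab_frame('wrist');s=env.get_state();print(s['ee_pos'],s['qvel'])
pickle.dump({k:w[k] for k in('img','K','rvec','tvec')},open('w1.pkl','wb'))
save(w,'c1.png',(230,135,330,300),3.6);save(w,'c2.png',(360,110,560,330),2.7)
E
```

```text
[ 0.45754757 -0.36946211  0.24273974] [-0.1007608   0.32202262  0.30287658  0.04404968 -0.18519334  0.5727756 ]
```

View pics/c1.png

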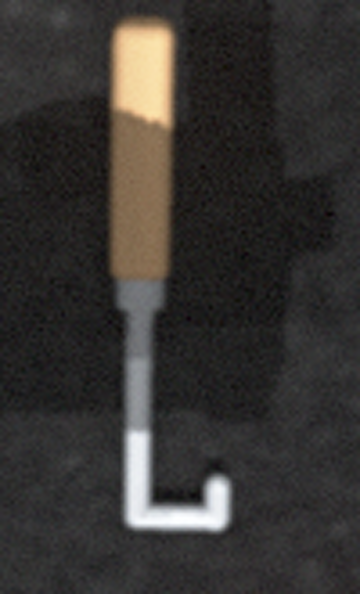

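View pics/c2.png

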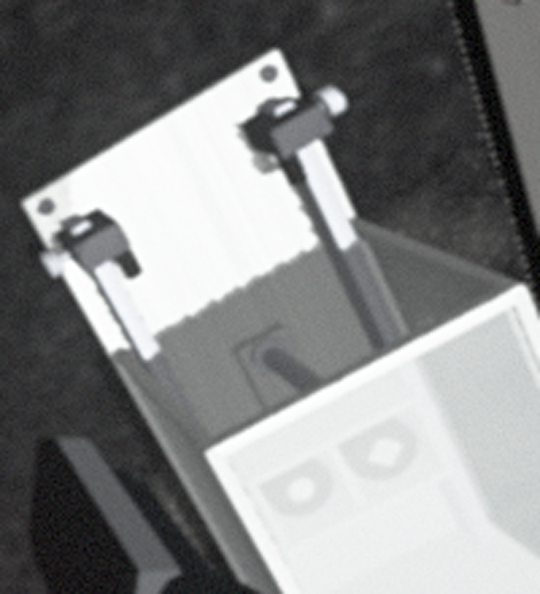

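```bash
python3 - <<'E'
from h import *
import pickle
w=pickle.load(open('w1.pkl','rb'))
C1=lambda u,v:(230+u/3.6,135+v/3.6);C=lambda u,v:(360+u/2.7,110+v/2.7)
HP=[[.130,0,.015],[.130,.028,.015],[.114-.0,.028,.015],[.04,.009,.03],[.04,-.009,.03],[-.04,.009,.03],[-.04,-.009,.03]]
p,r=fit([(w,HP,[C1(139,518),C1(217,516),C1(217,474),C1(169,278),C1(111,278),C1(174,22),C1(114,22)])],[.452,-.3789,-.7543]);print('hook',p,np.degrees(p[2]));print(r.round(1).tolist())
DP=np.array([[-.03,.06,.006],[-.03,-.06,.006],[.054,-.059,.1],[.054,.059,.1]])
d,r=fit([(w,DP,[C(278,48),C(22,203),C(207,453),C(526,287)])],[.582,-.2462,-.171]);print('dock',d,np.degrees(d[2]));print(r.round(1).tolist())
q=ray(w,C(265,352),.012);print('post',place([0,0,-d[2]],[q-np.array([d[0],d[1],0])]))
P=lambda L:[((np.array(v)-[360,110])*2.7).round() .tolist() for v in proj(w,place(d,L))]
print('proj post',P([[.088,0,.012],[.086,0,.054],[.074,.012,.012],[.074,-.012,.012]]))
print('proj stops',P([[0,.033,.032],[0,.055,.032],[-.014,.033,.032],[-.014,.055,.032],[0,-.033,.032],[0,-.055,.032],[-.014,-.033,.032],[-.014,-.055,.032]]))
E
```

```text
hook [ 0.45139792 -0.37408153 -0.7732468 ] -44.303778390918865
[[-0.6, -1.6], [0.0, -0.6], [0.5, -0.4], [-0.1, 1.0], [0.1, 0.7], [0.2, 0.3], [-0.2, -0.1]]
dock [ 0.58022975 -0.24504839 -0.17531319] -10.044705663285011
[[0.5, 0.3], [0.0, 0.2], [-0.9, 0.4], [0.2, -1.0]]
post [[ 0.08867613 -0.00111371  0.012     ]]
proj post [[267.0, 350.0], [319.0, 386.0], [279.0, 312.0], [229.0, 339.0]]
proj stops [[281.0, 156.0], [333.0, 126.0], [267.0, 127.0], [320.0, 96.0], [131.0, 243.0], [83.0, 271.0], [116.0, 215.0], [68.0, 243.0]]
```

```bash
python3 - <<'E'
from h import *
s=env.get_state();print(s['ee_pos'],s['orientation']);print(rel([.452,-.3765,.10],46.2),rel([.452,-.3765,.004],46.2))
E
```

```text
[ 0.45754757 -0.36946211  0.24273974] [[ 6.83200050e-01  7.30229381e-01  1.65591869e-03]
 [ 7.30231250e-01 -6.83198648e-01 -1.38916953e-03]
 [ 1.16909001e-04  2.15828427e-03 -9.99997664e-01]]
[-0.0895, 0.0045, 1.4274, 0.0014, -0.0001, 0.0082] [-0.0896, 0.0024, 2.3874, 0.0014, -0.0001, 0.0082]
```

servo_tool([
  [-0.09, 0, 0.35, 0, 0, 0.008],
  [-0.09, 0, 0.7, 0, 0, 0.008],
  [-0.09, 0, 1, 0, 0, 0.008],
  [-0.09, 0, 1, 0, 0, 0.008],
  [-0.09, 0, 1, 0, 0, 0.008],
  [-0.09, 0, 1, 0, 0, 0.008],
])

```text
time_s: 6.13
ee_pos: [0.4516, -0.3769, 0.1432]
orientation: [[0.693, 0.721, 0.002], [0.721, -0.693, -0.001], [0.0, 0.002, -1.0]]
wrist_force: [0.3, -0.3, 0.7]
gripper_width: 0.0854
```

```bash
python3 - <<'E'
from h import *
w=imaging.grab_frame('wrist');save(w,'d1.png')
s=env.get_state();print(s['ee_pos'],s['orientation'],s['qvel']);print(rel([.452,-.3765,.004],46.2))
print(proj(w,place([.452,-.3765,-.766],[[.04,.009,.03],[.04,-.009,.03],[-.04,.009,.03],[-.04,-.009,.03],[.04,0,.015]])).round().tolist())
E
```

```text
[ 0.4518209  -0.37715129  0.14362168] [[ 6.93313347e-01  7.20632540e-01  2.31183170e-03]
 [ 7.20636246e-01 -6.93310067e-01 -2.13361582e-03]
 [ 6.52632043e-05  3.14525404e-03 -9.99995052e-01]] [-0.04807437 -0.36437754  0.12842131 -0.00165119 -0.38835714  0.02084263]
[0.0058, -0.0076, 1.3962, 0.0021, -0.0, -0.0011]
[[288.0, 252.0], [267.0, 252.0], [289.0, 157.0], [266.0, 157.0], [277.0, 244.0]]
```

View pics/d1.png

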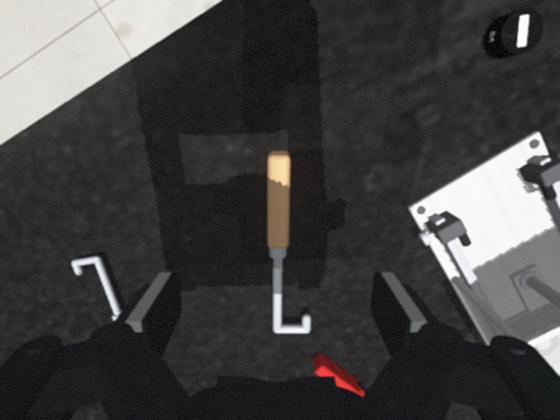

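servo_tool([
  [0, 0, 0.35, 0.002, 0, 0],
  [0, 0, 0.7, 0.002, 0, 0],
  [0, -0.01, 1, 0.002, 0, 0],
  [0, -0.01, 1, 0.002, 0, 0],
])

```text
time_s: 6.52
ee_pos: [0.4486, -0.3743, 0.0386]
orientation: [[0.694, 0.72, -0.005], [0.72, -0.694, 0.005], [-0.0, -0.007, -1.0]]
wrist_force: [-1.2, 1.3, -0.3]
gripper_width: 0.086
```

servo_tool([
  [0, 0, 0.25, 0, 0, 0],
  [0, 0, 0.37, 0, 0, 0],
  [0, 0, 0.37, 0, 0, 0],
  [0, 0, 0.37, 0, 0, 0],
])

```text
time_s: 6.85
ee_pos: [0.4503, -0.376, 0.0056]
orientation: [[0.694, 0.72, -0.002], [0.72, -0.694, 0.002], [0.0, -0.002, -1.0]]
wrist_force: [0.4, 0.4, 0.6]
gripper_width: 0.0856
```

servo_tool([
  [0, 0, 0, 0, 0, 0],
  [0, 0, 0, 0, 0, 0],
  [0, 0, 0, 0, 0, 0],
  [0, 0, 0, 0, 0, 0],
  [0, 0, 0, 0, 0, 0],
  [0, 0, 0, 0, 0, 0],
  [0, 0, 0, 0, 0, 0],
  [0, 0, 0, 0, 0, 0],
  [0, 0, 0, 0, 0, 0],
  [0, 0, 0, 0, 0, 0],
], gripper=-1, squeeze=90)

```text
time_s: 7.68
ee_pos: [0.45, -0.3758, 0.0049]
orientation: [[0.694, 0.72, -0.002], [0.72, -0.694, 0.002], [-0.0, -0.002, -1.0]]
wrist_force: [-1.0, 0.1, 10.4]
gripper_width: 0.0159
```

```bash
python3 - <<'E'
from h import *
w=imaging.grab_frame('wrist');save(w,'e1.png')
s=env.get_state();print(s['ee_pos'],s['orientation'],s['qvel'],s['gripper_width'],s['wrist_force'])
E
```

```text
[ 0.44996391 -0.37575522  0.00490334] [[ 6.93821651e-01  7.20144700e-01 -1.76847923e-03]
 [ 7.20146872e-01 -6.93819537e-01  1.71272109e-03]
 [ 6.40157370e-06 -2.46188776e-03 -9.99996970e-01]] [ 0.0439526  -0.04125114 -0.02033151 -0.08300246  0.00299449 -0.04905612] 0.016285492478289133 [-0.86404456  1.77047172 10.83662644]
```

View pics/e1.png

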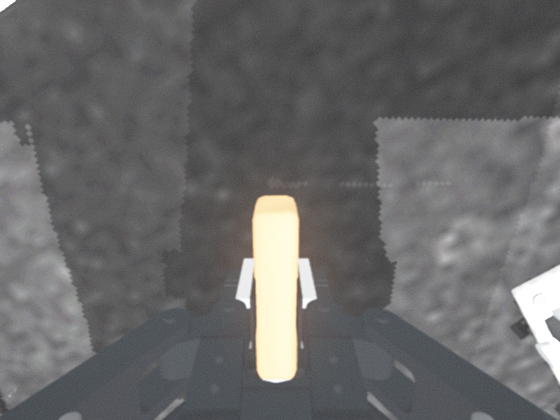

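```bash
python3 - <<'E'
from h import *
w=imaging.grab_frame('wrist');s=env.get_state();R=np.array(s['orientation']);p=np.array(s['ee_pos'])
for uv in [(255,200),(297,200),(258,376),(297,376)]: print(R.T@(ray(w,uv,.03)-p))
p2,r=fit([(w,[[-.04,-.009,.03],[-.04,.009,.03],[.04,-.009,.03],[.04,.009,.03]],[(255,199),(297,199),(258,376),(297,376)])],[.45,-.376,-.766]);print(p2,r.round(1).tolist(),np.degrees(p2[2]))
E
```

```text
[-0.00818334 -0.04455877 -0.02498829]
[ 0.00731657 -0.04455959 -0.02498796]
[-0.00841071  0.03641139 -0.02518108]
[ 0.00887677  0.03640053 -0.02518069]
[ 0.44671785 -0.37263671 -0.76055531] [[-3.0, 1.0], [3.8, 0.7], [-0.9, -1.8], [0.8, -1.9]] -43.576609411836316
```

servo_tool([
  [0, 0, -0.1, 0, 0, 0],
  [0, 0, -0.3, 0, 0, 0],
  [0, 0, -0.6, 0, 0, 0],
  [0, 0, -0.9, 0, 0, 0],
  [0, 0, -1, 0, 0, 0],
  [0, 0, -1, 0, 0, 0],
  [0, 0, -1, 0, 0, 0],
])

```text
time_s: 8.37
ee_pos: [0.4501, -0.3759, 0.1046]
orientation: [[0.694, 0.72, -0.002], [0.72, -0.694, 0.001], [-0.0, -0.002, -1.0]]
wrist_force: [-0.2, 0.2, -1.8]
gripper_width: 0.0162
```

```bash
cat >> h.py <<'E'
D=np.array([.581,-.2455,np.radians(-9.95)])
def hookpose(x,y,z,D=D): # hook origin in dock frame -> TCP world
    return place(D,[[x+.004,y,z+.005]])[0]
E
python3 - <<'E'
from h import *
for q in [(-.11,-.014,.075),(-.11,-.014,.055),(-.022,-.014,.055)]:
  p=hookpose(*q);print(p,rel(p,80.05))
E
```

```text
[ 0.47417531 -0.24097382  0.08      ] [1.1388, -0.7618, 0.2471, -0.0014, -0.0004, -0.3954]
[ 0.47417531 -0.24097382  0.06      ] [1.1388, -0.7614, 0.4471, -0.0014, -0.0004, -0.3954]
[ 0.5608517  -0.25617923  0.06      ] [1.6307, -0.0317, 0.4456, -0.0014, -0.0004, -0.3954]
```

servo_tool([
  [0.2, -0.2, 0, 0, 0, -0.06],
  [0.45, -0.4, 0, 0, 0, -0.14],
  [0.75, -0.6, 0, 0, 0, -0.22],
  [0.95, -0.75, 0, 0, 0, -0.31],
  [1, -0.76, 0.1, 0, 0, -0.39],
  [1, -0.76, 0.1, 0, 0, -0.395],
  [1, -0.76, 0.1, 0, 0, -0.395],
  [1, -0.76, 0.1, 0, 0, -0.395],
])

```text
time_s: 9.03
ee_pos: [0.4643, -0.2515, 0.0939]
orientation: [[0.178, 0.984, -0.003], [0.984, -0.178, 0.003], [0.002, -0.004, -1.0]]
wrist_force: [0.0, -0.5, -1.9]
gripper_width: 0.0162
```

```bash
python3 - <<'E'
from h import *
for q in [(-.11,-.014,.055),(-.022,-.014,.055)]:
  p=hookpose(*q);print(p,rel(p,80.05))
s=env.get_state();print(s['ee_pos'],s['wrist_force'])
w=imaging.grab_frame('top');save(w,'f1.png',(190,130,390,290),3.8)
w=imaging.grab_frame('side');save(w,'f2.png',(180,130,420,310),3.2)
E
```

```text
[ 0.47417531 -0.24097382  0.06      ] [0.1202, 0.0801, 0.3391, -0.0024, -0.0013, -0.0034]
[ 0.5608517  -0.25617923  0.06      ] [0.1248, 0.9601, 0.3359, -0.0024, -0.0013, -0.0034]
[ 0.46426576 -0.25147164  0.09391   ] [ 0.01697936 -0.45088329 -1.90346533]
```

View pics/f1.png

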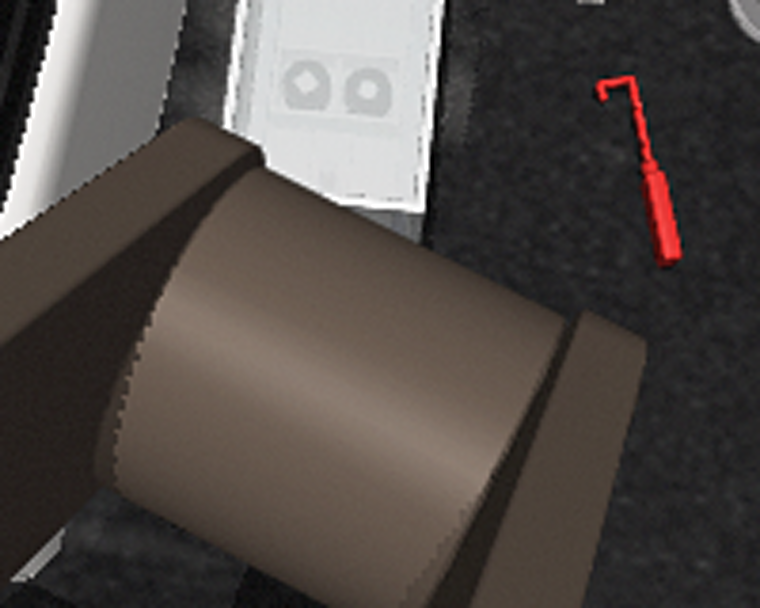

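View pics/f2.png

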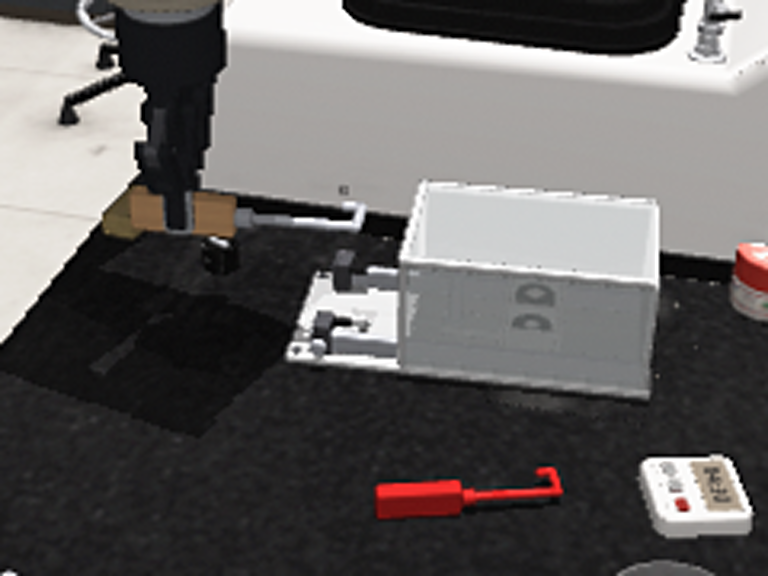

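servo_tool([
  [0.06, 0.04, 0.15, -0.002, -0.001, -0.003],
  [0.12, 0.08, 0.34, -0.002, -0.001, -0.003],
  [0.12, 0.08, 0.34, -0.002, -0.001, -0.003],
  [0.12, 0.08, 0.34, -0.002, -0.001, -0.003],
  [0.12, 0.08, 0.34, -0.002, -0.001, -0.003],
])

```text
time_s: 9.55
ee_pos: [0.4744, -0.2411, 0.0611]
orientation: [[0.17, 0.985, 0.001], [0.985, -0.17, 0.0], [0.0, 0.001, -1.0]]
wrist_force: [0.3, -0.5, -1.8]
gripper_width: 0.0168
```

```bash
python3 - <<'E'
from h import *
import pickle
s=env.get_state();print(s['ee_pos'],s['qvel'])
p=hookpose(-.022,-.014,.055);print(p,rel(p,80.05))
w=imaging.grab_frame('wrist');save(w,'g1.png');v=imaging.grab_frame('side');save(v,'g2.png',(200,160,420,310),3.5)
pickle.dump([{k:x[k] for k in('img','K','rvec','tvec')} for x in (w,v)],open('g.pkl','wb'))
for t in ['post','stop_face','dock','hook_throat']:
  for f in (w,v): print(t,[(np.round(d['position'],1),round(d['conf'],2)) for d in spot_point(f,t)])
E
```

```text
[ 0.47441923 -0.2411465   0.06108973] [ 0.02014109 -0.79194501 -0.19113452  0.08564766 -0.23320741 -0.19268749]
[ 0.5608517  -0.25617923  0.06      ] [-0.001, 0.8773, 0.0114, 0.0004, -0.0001, 0.0018]
post []
post []
stop_face []
stop_face [(array([284.7, 221.3]), 0.71)]
dock [(array([293.7, 359.9]), 0.87)]
dock [(array([283.8, 227.6]), 0.78)]
hook_throat []
hook_throat [(array([351.2, 279.8]), 0.82), (array([181.3, 311.8]), 0.57)]
```

View pics/g1.png

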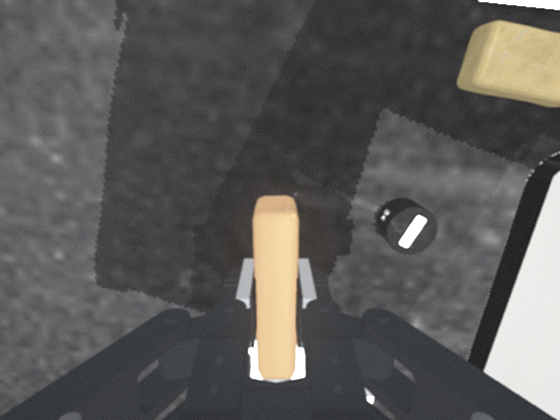

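View pics/g2.png

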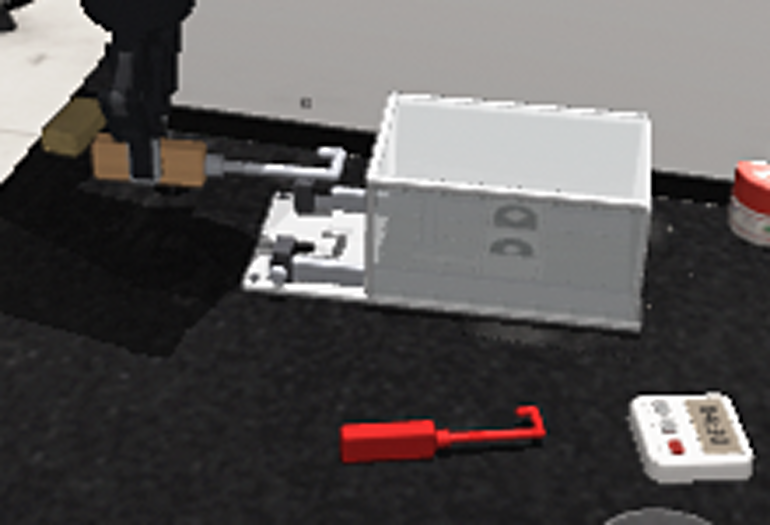

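```bash
python3 - <<'E'
from h import *
import pickle
w,v=pickle.load(open('g.pkl','rb'))
L=[[.13,0,.015],[.13,.028,.015],[.114,.028,.015],[-.04,-.009,.03],[.04,-.009,.03]]
hp=place([0,0,0],[[0,0,0]])
q=place(D,np.array(L)+[-.11,-.014,.0561])
print(((proj(v,q)-[200,160])*3.5).round().tolist())
# dock corners in side
print(((proj(v,place(D,[[-.03,.06,.006],[-.03,-.06,.006],[.054,.059,.1],[.054,-.059,.1],[-.014,-.033,.032],[0,-.033,.032],[-.014,.033,.032]]))-[200,160])*3.5).round().tolist())
E
```

```text
[[323.0, 176.0], [330.0, 155.0], [307.0, 153.0], [78.0, 142.0], [191.0, 153.0]]
[[273.0, 192.0], [240.0, 285.0], [388.0, 92.0], [364.0, 180.0], [270.0, 234.0], [290.0, 236.0], [287.0, 183.0]]
```

```bash
python3 - <<'E'
from h import *
import pickle
w,v=pickle.load(open('g.pkl','rb'))
save(v,'g3.png',(215,180,315,250),7.5)
E
```

```text
(no output)
```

View pics/g3.png

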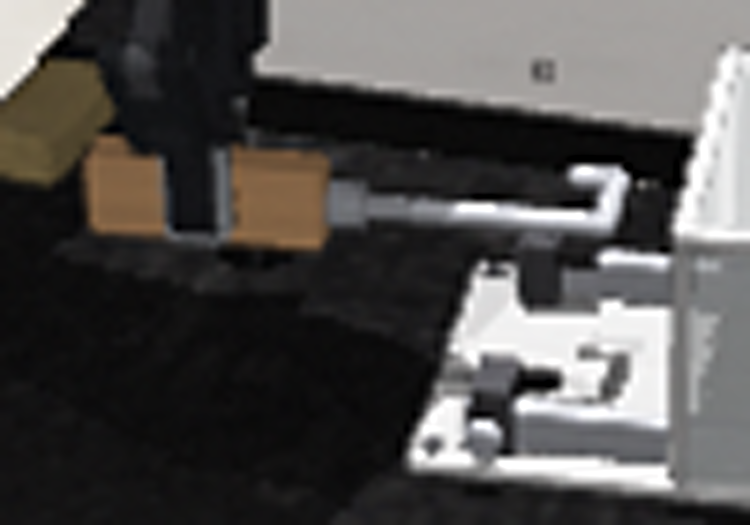

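```bash
python3 - <<'E'
from h import *
import pickle
w,v=pickle.load(open('g.pkl','rb'))
G=lambda u,y:(215+u/7.5,180+y/7.5)
dz=.0561
hp=np.array([[.13,0,.015],[.13,.028,.015],[.116,.028,.015],[-.04,-.009,.03],[.04,-.009,.03],[.04,-.009,0],[-.04,-.009,0]])+[0,0,dz]
p,r=fit([(v,hp,[G(604,218),G(620,176),G(575,172),G(88,140),G(328,155),G(324,247),G(88,235)])],[*place(D,[[-.104,-.014,0]])[0][:2],D[2]])
print('hook side',p,np.degrees(p[2]),r.round(1).tolist())
print('in dock D',place([0,0,-D[2]],[[p[0]-D[0],p[1]-D[1],0]]))
DP=np.array([[-.03,.06,.006],[-.03,-.06,.006],[.054,-.059,.1]])
d,r=fit([(v,DP,[G(478,262),G(408,466),G(680,238)])],D);print('dock side',d,np.degrees(d[2]),r.round(1).tolist())
print('hook in side dock',place([0,0,-d[2]],[[p[0]-d[0],p[1]-d[1],0]]))
s=env.get_state();print('kin hook',np.array(s['ee_pos'])+np.array(s['orientation'])[:,1]*.003)
E
```

```text
hook side [ 0.47853915 -0.23354648 -0.18514547] -10.608053939138697 [[0.2, 0.1], [-0.1, -0.2], [0.3, -0.3], [-0.6, 0.5], [-0.6, 1.6], [0.4, -0.2], [0.3, -1.7]]
in dock D [[-0.10298517 -0.00593035  0.        ]]
dock side [ 0.58337182 -0.24725415 -0.1633238 ] -9.357764706478987 [[-0.0, 0.2], [0.4, -0.1], [-0.3, -0.0]]
hook in side dock [[-0.10566644 -0.0035204   0.        ]]
kin hook [ 0.47752587 -0.24111105  0.06068479]
```

servo_tool([
  [0, 0.2, 0.01, 0, 0, 0.002],
  [0, 0.45, 0.01, 0, 0, 0.002],
  [0, 0.65, 0.01, 0, 0, 0.002],
  [0, 0.76, 0.01, 0, 0, 0.002],
  [0, 0.8, 0.01, 0, 0, 0.002],
  [0, 0.81, 0.01, 0, 0, 0.002],
  [0, 0.81, 0.01, 0, 0, 0.002],
])

```text
time_s: 10.63
ee_pos: [0.5537, -0.2539, 0.0593]
orientation: [[0.172, 0.985, -0.0], [0.985, -0.172, 0.001], [0.0, -0.0, -1.0]]
wrist_force: [-0.2, 0.3, -1.4]
gripper_width: 0.0165
```

```bash
python3 - <<'E'
from h import *
import pickle
s=env.get_state();print(s['ee_pos'],s['qvel'])
p=place(D,[[-.0245,-.014,.028]])[0];print(p,rel(p,80.05))
v=imaging.grab_frame('side');save(v,'i2.png',(235,180,365,255),6);w=imaging.grab_frame('top');save(w,'i1.png',(200,90,340,240),4)
pickle.dump([{k:x[k] for k in('img','K','rvec','tvec')} for x in (w,v)],open('i.pkl','wb'))
E
```

```text
[ 0.55367758 -0.25391325  0.05930455] [-0.26570203 -0.53999194  0.94300869  0.06961577 -0.09430273 -0.0126619 ]
[ 0.55444946 -0.2550561   0.028     ] [-0.0101, 0.0097, 0.313, -0.0003, -0.0003, 0.0007]
```

View pics/i2.png

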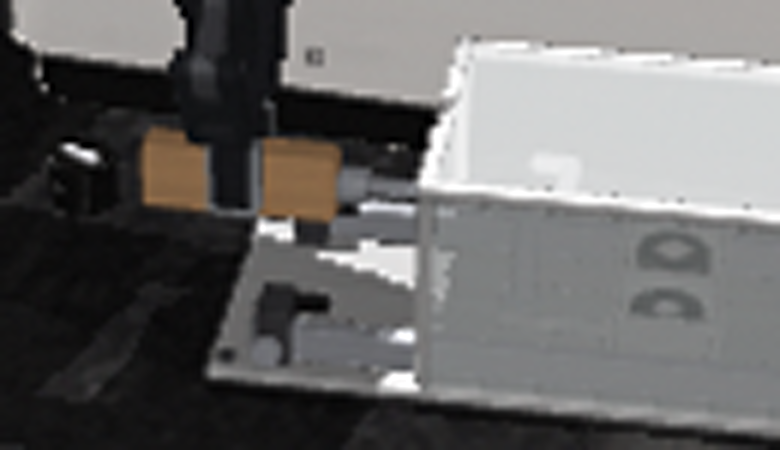

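View pics/i1.png

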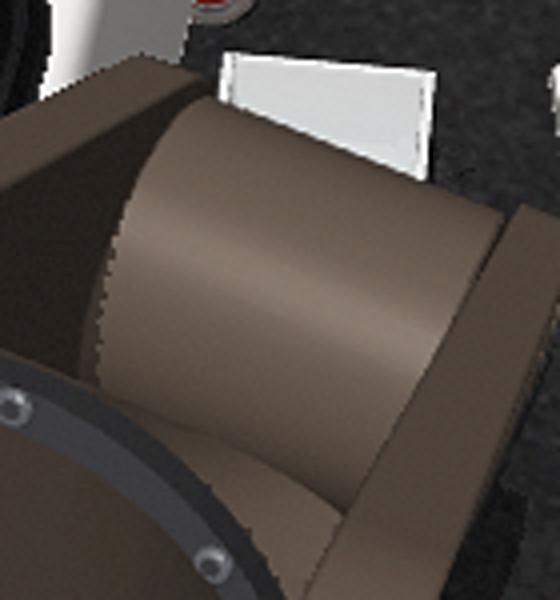

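```bash
python3 - <<'E'
from h import *
import pickle
w,v=pickle.load(open('i.pkl','rb'))
a=v['img'][195:250,300:365,::-1]
g=cv2.resize(a,None,fx=11,fy=10,interpolation=cv2.INTER_CUBIC)
c=cv2.createCLAHE(6,(3,3)).apply(cv2.cvtColor(g,cv2.COLOR_BGR2GRAY))
cv2.imwrite('pics/i3.png',c)
P=lambda L:(((proj(v,place(D,L))-[300,195])*[11,10]).round().tolist())
print('post bot/top',P([[.0885,0,.012],[.0885,0,.054],[.0835,0,.054],[.0935,0,.054]]))
print('hook',P(np.array([[.13,0,.015],[.13,.028,.015],[.114,.028,.015],[.08,0,.015]])+[-.0217,-.0135,.0543]))
print('hook+5z',P(np.array([[.13,0,.015],[.13,.028,.015],[.114,.028,.015],[.08,0,.015]])+[-.0217,-.0135,.0593]))
E
```

```text
post bot/top [[227.0, 352.0], [234.0, 209.0], [211.0, 207.0], [256.0, 211.0]]
hook [[321.0, 193.0], [333.0, 131.0], [261.0, 125.0], [91.0, 173.0]]
hook+5z [[322.0, 175.0], [334.0, 113.0], [262.0, 107.0], [91.0, 156.0]]
```

View pics/i3.png

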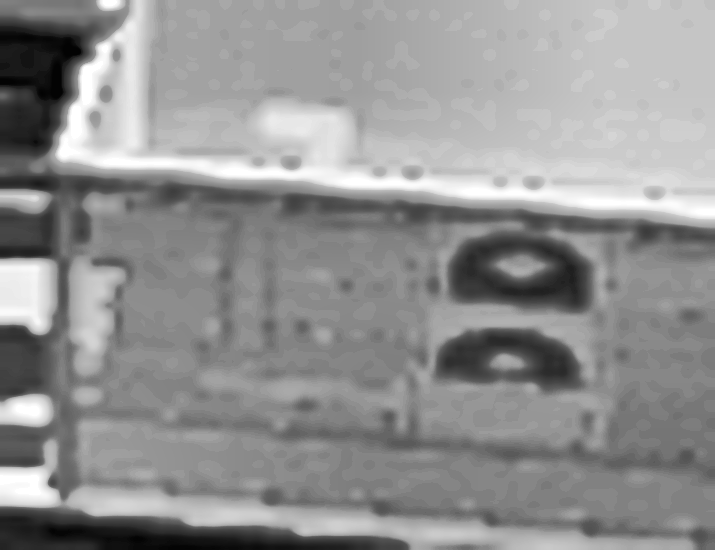

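servo_tool([
  [-0.01, 0.04, 0, 0, 0, 0],
  [-0.01, 0.04, 0.03, 0, 0, 0],
  [-0.01, 0.04, 0.06, 0, 0, 0],
  [-0.01, 0.04, 0.08, 0, 0, 0],
  [-0.01, 0.04, 0.1, 0, 0, 0],
])

```text
time_s: 11.15
ee_pos: [0.5579, -0.2558, 0.0492]
orientation: [[0.172, 0.985, 0.0], [0.985, -0.172, 0.0], [0.0, 0.0, -1.0]]
wrist_force: [-0.6, 0.1, -1.3]
gripper_width: 0.0168
```

servo_tool([
  [0, 0, 0.01, 0, 0, 0],
  [0, 0, 0.02, 0, 0, 0],
  [0, 0, 0.03, 0, 0, 0],
])

```text
time_s: 11.4
ee_pos: [0.5581, -0.2559, 0.0465]
orientation: [[0.172, 0.985, 0.001], [0.985, -0.172, 0.0], [0.0, 0.0, -1.0]]
wrist_force: [-0.1, -0.3, -0.7]
gripper_width: 0.0161
```

servo_tool([
  [0, 0, 0.01, 0, 0, 0],
  [0, 0, 0.02, 0, 0, 0],
  [0, 0, 0.03, 0, 0, 0],
])

```text
time_s: 11.65
ee_pos: [0.5582, -0.2559, 0.0435]
orientation: [[0.172, 0.985, 0.001], [0.985, -0.172, 0.0], [0.0, 0.001, -1.0]]
wrist_force: [0.2, 0.4, -1.7]
gripper_width: 0.0165
```

servo_tool([
  [0, 0, 0.01, 0, 0, 0],
  [0, 0, 0.02, 0, 0, 0],
  [0, 0, 0.03, 0, 0, 0],
])

```text
time_s: 11.9
ee_pos: [0.5581, -0.2559, 0.0405]
orientation: [[0.172, 0.985, 0.001], [0.985, -0.172, 0.0], [0.0, 0.001, -1.0]]
wrist_force: [-0.3, -0.0, -1.3]
gripper_width: 0.0164
```

servo_tool([
  [0, 0, 0.01, 0, 0, 0],
  [0, 0, 0.02, 0, 0, 0],
  [0, 0, 0.03, 0, 0, 0],
])

```text
time_s: 12.15
ee_pos: [0.5582, -0.2559, 0.0375]
orientation: [[0.172, 0.985, 0.001], [0.985, -0.172, 0.0], [0.0, 0.001, -1.0]]
wrist_force: [0.4, -0.2, -1.4]
gripper_width: 0.0165
```

servo_tool([
  [0, 0, 0.02, 0, 0, 0],
  [0, 0, 0.05, 0, 0, 0],
  [0, 0, 0.08, 0, 0, 0],
  [0, 0, 0.09, 0, 0, 0],
  [0, 0, 0.09, 0, 0, 0],
])

```text
time_s: 12.57
ee_pos: [0.5579, -0.2558, 0.0281]
orientation: [[0.172, 0.985, -0.0], [0.985, -0.172, 0.0], [0.0, -0.0, -1.0]]
wrist_force: [-0.5, -0.5, -1.4]
gripper_width: 0.0159
```

```bash
python3 - <<'E'
from h import *
v=imaging.grab_frame('side')
a=v['img'][195:250,300:365,::-1]
g=cv2.resize(a,None,fx=11,fy=10,interpolation=cv2.INTER_CUBIC)
cv2.imwrite('pics/j3.png',cv2.createCLAHE(6,(3,3)).apply(cv2.cvtColor(g,cv2.COLOR_BGR2GRAY)))
s=env.get_state();print(s['ee_pos'],place([0,0,-D[2]],[np.array(s['ee_pos'])-[D[0],D[1],0]]),rel(s['ee_pos'],80.05))
E
```

```text
[ 0.55801436 -0.25581266  0.02829501] [[-0.020858   -0.0141292   0.02829501]] [0.0, 0.0, 0.0, 0.0001, -0.0002, 0.0006]
```

View pics/j3.png

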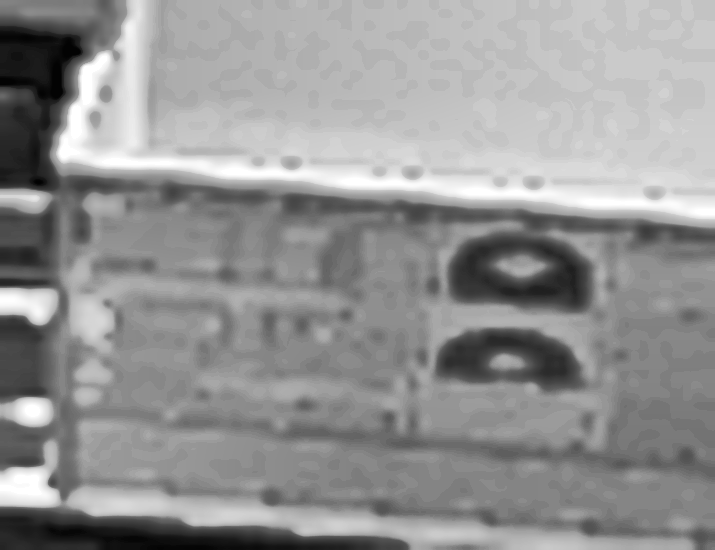

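servo_tool([
  [0, -0.02, 0, 0, 0, 0],
  [0, -0.04, 0, 0, 0, 0],
  [0, -0.06, 0, 0, 0, 0],
  [0, -0.07, 0, 0, 0, 0],
  [0, -0.078, 0, 0, 0, 0],
  [0, -0.086, 0, 0, 0, 0],
  [0, -0.094, 0, 0, 0, 0],
  [0, -0.102, 0, 0, 0, 0],
])

```text
time_s: 13.28
ee_pos: [0.5481, -0.2541, 0.0286]
orientation: [[0.172, 0.985, 0.001], [0.985, -0.172, 0.0], [0.0, 0.001, -1.0]]
wrist_force: [0.9, -0.6, -0.9]
gripper_width: 0.0164
```

servo_tool([
  [0, -0.008, 0, 0, 0, 0],
  [0, -0.016, 0, 0, 0, 0],
  [0, -0.024, 0, 0, 0, 0],
  [0, -0.032, 0, 0, 0, 0],
])

```text
time_s: 13.62
ee_pos: [0.5453, -0.2537, 0.0287]
orientation: [[0.172, 0.985, 0.001], [0.985, -0.172, -0.0], [-0.0, 0.001, -1.0]]
wrist_force: [2.9, -1.3, -1.7]
gripper_width: 0.0165
```

servo_tool([
  [0, -0.008, 0, 0, 0, 0],
  [0, -0.016, 0, 0, 0, 0],
  [0, -0.024, 0, 0, 0, 0],
  [0, -0.032, 0, 0, 0, 0],
])

```text
time_s: 13.95
ee_pos: [0.5418, -0.2531, 0.0286]
orientation: [[0.172, 0.985, 0.001], [0.985, -0.172, -0.0], [0.0, 0.001, -1.0]]
wrist_force: [3.3, 0.3, -1.4]
gripper_width: 0.0166
```

servo_tool([
  [0, -0.01, 0, 0, 0, 0],
  [0, -0.02, 0, 0, 0, 0],
  [0, -0.03, 0, 0, 0, 0],
  [0, -0.045, 0, 0, 0, 0],
  [0, -0.06, 0, 0, 0, 0],
  [0, -0.075, 0, 0, 0, 0],
])

```text
time_s: 14.45
ee_pos: [0.5342, -0.2517, 0.0286]
orientation: [[0.172, 0.985, 0.001], [0.985, -0.172, 0.0], [0.0, 0.0, -1.0]]
wrist_force: [2.0, -0.5, -1.2]
gripper_width: 0.0162
```

servo_tool([
  [0, -0.018, 0, 0, 0, 0],
  [0, -0.038, 0, 0, 0, 0],
  [0, -0.058, 0, 0, 0, 0],
  [0, -0.078, 0, 0, 0, 0],
  [0, -0.098, 0, 0, 0, 0],
  [0, -0.118, 0, 0, 0, 0],
  [0, -0.138, 0, 0, 0, 0],
  [0, -0.158, 0, 0, 0, 0],
  [0, -0.178, 0, 0, 0, 0],
  [0, -0.198, 0, 0, 0, 0],
  [0, -0.218, 0, 0, 0, 0],
  [0, -0.238, 0, 0, 0, 0],
])

```text
time_s: 15.45
ee_pos: [0.5108, -0.2477, 0.0286]
orientation: [[0.172, 0.985, 0.001], [0.985, -0.172, 0.0], [0.0, 0.001, -1.0]]
wrist_force: [3.4, -1.0, -1.5]
gripper_width: 0.0165
```

servo_tool([
  [0, -0.02, 0, 0, 0, 0],
  [0, -0.04, 0, 0, 0, 0],
  [0, -0.06, 0, 0, 0, 0],
  [0, -0.08, 0, 0, 0, 0],
  [0, -0.1, 0, 0, 0, 0],
  [0, -0.12, 0, 0, 0, 0],
  [0, -0.14, 0, 0, 0, 0],
  [0, -0.16, 0, 0, 0, 0],
  [0, -0.18, 0, 0, 0, 0],
  [0, -0.2, 0, 0, 0, 0],
  [0, -0.22, 0, 0, 0, 0],
  [0, -0.24, 0, 0, 0, 0],
])

```text
time_s: 16.45
ee_pos: [0.4871, -0.2435, 0.0286]
orientation: [[0.172, 0.985, 0.001], [0.985, -0.172, 0.0], [0.0, 0.001, -1.0]]
wrist_force: [3.2, -0.6, -2.0]
gripper_width: 0.016
```

```bash
python3 - <<'E'
from h import *
v=imaging.grab_frame('side');save(v,'k.png',(215,180,345,255),6)
s=env.get_state();print(s['ee_pos'],place([0,0,-D[2]],[np.array(s['ee_pos'])-[D[0],D[1],0]]),rel(s['ee_pos'],80.05),s['wrist_force'])
E
```

```text
[ 0.48669695 -0.2433693   0.02851095] [[-0.09325279 -0.01419585  0.02851095]] [0.0, 0.0, 0.0, 0.0001, -0.0002, 0.0005] [ 3.49055145 -0.31757107 -1.15964249]
```

View pics/k.png

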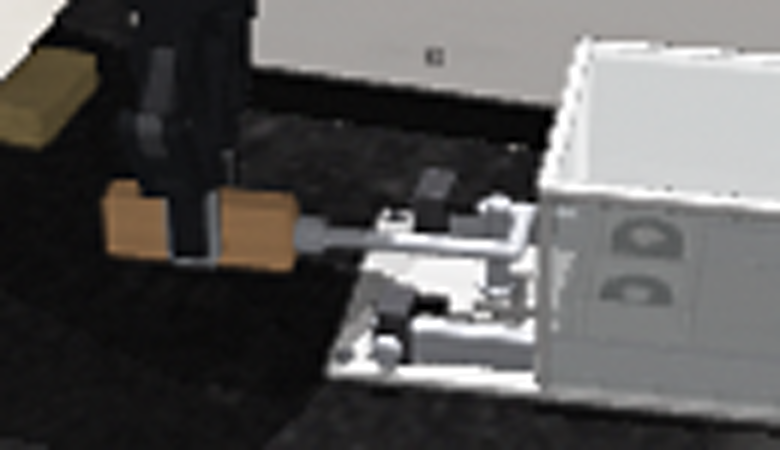

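servo_tool([
  [0, -0.015, 0, 0, 0, 0],
  [0, -0.035, 0, 0, 0, 0],
  [0, -0.055, 0, 0, 0, 0],
  [0, -0.075, 0, 0, 0, 0],
  [0, -0.095, 0, 0, 0, 0],
  [0, -0.115, 0, 0, 0, 0],
  [0, -0.135, 0, 0, 0, 0],
  [0, -0.155, 0, 0, 0, 0],
  [0, -0.175, 0, 0, 0, 0],
  [0, -0.195, 0, 0, 0, 0],
  [0, -0.215, 0, 0, 0, 0],
  [0, -0.235, 0, 0, 0, 0],
])

```text
time_s: 17.5
ee_pos: [0.464, -0.2395, 0.0285]
orientation: [[0.172, 0.985, 0.001], [0.985, -0.172, 0.0], [0.0, 0.001, -1.0]]
wrist_force: [3.4, -0.6, -1.4]
gripper_width: 0.0164
```

servo_tool([
  [0, -0.02, 0, 0, 0, 0],
  [0, -0.04, 0, 0, 0, 0],
  [0, -0.06, 0, 0, 0, 0],
  [0, -0.08, 0, 0, 0, 0],
  [0, -0.1, 0, 0, 0, 0],
  [0, -0.11, 0, 0, 0, 0],
])

```text
time_s: 18.0
ee_pos: [0.453, -0.2375, 0.0285]
orientation: [[0.172, 0.985, 0.0], [0.985, -0.172, 0.0], [0.0, 0.0, -1.0]]
wrist_force: [2.9, 0.2, -1.1]
gripper_width: 0.0166
```

```bash
python3 - <<'E'
from h import *
v=imaging.grab_frame('side');save(v,'l.png',(215,180,345,255),6)
s=env.get_state();print(s['ee_pos'],place([0,0,-D[2]],[np.array(s['ee_pos'])-[D[0],D[1],0]]),rel(s['ee_pos'],80.05),s['wrist_force'])
E
```

```text
[ 0.45293181 -0.23749827  0.02852176] [[-0.12752451 -0.01424736  0.02852176]] [0.0, 0.0, 0.0, 0.0002, -0.0002, 0.0006] [ 2.10722111 -0.84073704 -1.12123722]
```

View pics/l.png

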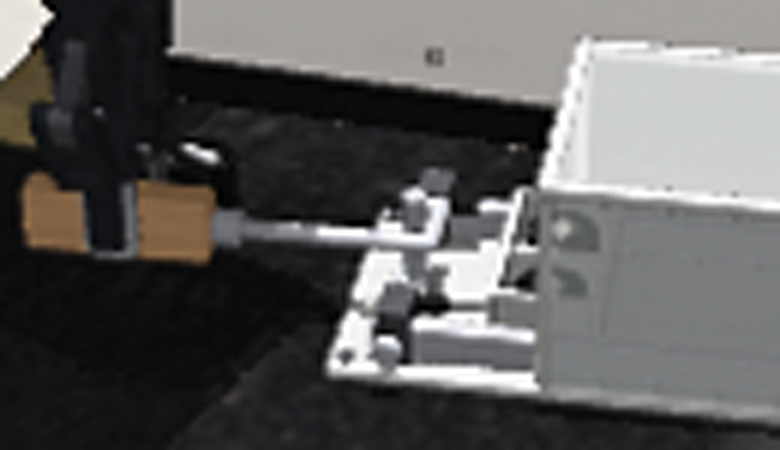

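```bash
python3 - <<'E'
from h import *
t=imaging.grab_frame('top')
q=ray(t,(237,263),.022);print(q,place([0,0,-D[2]],[q-[D[0],D[1],0]]))
E
```

```text
[ 0.47758843 -0.16064332  0.022     ] [[-0.11651843  0.06571199  0.022     ]]
```

servo_tool([
  [0, -0.01, 0, 0, 0, 0],
  [0, -0.022, 0, 0, 0, 0],
  [0, -0.034, 0, 0, 0, 0],
  [0, -0.046, 0, 0, 0, 0],
  [0, -0.058, 0, 0, 0, 0],
  [0, -0.07, 0, 0, 0, 0],
  [0, -0.08, 0, 0, 0, 0],
  [0, -0.09, 0, 0, 0, 0],
  [0, -0.1, 0, 0, 0, 0],
])

```text
time_s: 18.85
ee_pos: [0.4434, -0.2359, 0.0285]
orientation: [[0.172, 0.985, 0.001], [0.985, -0.172, 0.0], [0.0, 0.001, -1.0]]
wrist_force: [3.0, 0.2, -1.6]
gripper_width: 0.0164
```

servo_tool([
  [0, -0.006, 0, 0, 0, 0],
  [0, -0.012, 0, 0, 0, 0],
  [0, -0.018, 0, 0, 0, 0],
])

```text
time_s: 19.1
ee_pos: [0.4417, -0.2356, 0.0285]
orientation: [[0.172, 0.985, 0.001], [0.985, -0.172, 0.0], [0.0, 0.001, -1.0]]
wrist_force: [2.9, 0.4, -1.2]
gripper_width: 0.0164
```

servo_tool([
  [0, -0.006, 0, 0, 0, 0],
  [0, -0.012, 0, 0, 0, 0],
  [0, -0.018, 0, 0, 0, 0],
])

```text
time_s: 19.35
ee_pos: [0.4399, -0.2353, 0.0285]
orientation: [[0.172, 0.985, 0.001], [0.985, -0.172, 0.0], [0.0, 0.0, -1.0]]
wrist_force: [3.0, -0.7, -2.5]
gripper_width: 0.0164
```

servo_tool([
  [0, -0.005, 0, 0, 0, 0],
  [0, -0.01, 0, 0, 0, 0],
  [0, -0.015, 0, 0, 0, 0],
])

```text
time_s: 19.6
ee_pos: [0.4384, -0.235, 0.0285]
orientation: [[0.172, 0.985, 0.0], [0.985, -0.172, 0.0], [0.0, 0.0, -1.0]]
wrist_force: [2.1, -0.8, -1.9]
gripper_width: 0.016
```

servo_tool([
  [0, -0.005, 0, 0, 0, 0],
  [0, -0.01, 0, 0, 0, 0],
  [0, -0.012, 0, 0, 0, 0],
])

```text
time_s: 19.85
ee_pos: [0.4376, -0.235, 0.0286]
orientation: [[0.172, 0.985, 0.001], [0.985, -0.172, -0.0], [-0.0, 0.001, -1.0]]
wrist_force: [6.2, -0.2, -2.6]
gripper_width: 0.0167
```

servo_tool([
  [0, -0.005, 0, 0, 0, 0],
  [0, -0.01, 0, 0, 0, 0],
  [0, -0.012, 0, 0, 0, 0],
])

```text
time_s: 20.1
ee_pos: [0.4374, -0.2352, 0.0288]
orientation: [[0.172, 0.985, 0.003], [0.985, -0.172, -0.001], [-0.001, 0.003, -1.0]]
wrist_force: [11.1, 0.5, -3.4]
gripper_width: 0.0163
```

servo_tool([
  [0, -0.005, 0, 0, 0, 0],
  [0, -0.01, 0, 0, 0, 0],
  [0, -0.012, 0, 0, 0, 0],
])

```text
time_s: 20.35
ee_pos: [0.4372, -0.2354, 0.0289]
orientation: [[0.172, 0.985, 0.004], [0.985, -0.172, -0.002], [-0.001, 0.005, -1.0]]
wrist_force: [15.9, 0.1, -4.7]
gripper_width: 0.0166
```

servo_tool([
  [0, 0.012, 0, 0, 0, 0],
  [0, 0.014, 0, 0, 0, 0],
])

```text
time_s: 20.52
ee_pos: [0.4375, -0.2351, 0.0287]
orientation: [[0.172, 0.985, 0.002], [0.985, -0.172, -0.001], [-0.0, 0.003, -1.0]]
wrist_force: [8.5, -0.7, -3.0]
gripper_width: 0.0161
```

```bash
python3 - <<'E'
from h import *
for i in range(4):
  imaging.grab_frame('side');s=env.get_state();print(s['time_s'],np.round(s['wrist_force'],1),np.round(s['ee_pos'],4))
E
```

```text
20.5667 [ 9.3 -0.7 -3. ] [ 0.4375 -0.2351  0.0287]
20.6167 [ 9.4  0.5 -3.5] [ 0.4375 -0.2351  0.0287]
20.6667 [ 9.5  0.1 -2.5] [ 0.4375 -0.2351  0.0287]
20.7167 [ 9.9  0.4 -3.6] [ 0.4374 -0.2351  0.0287]
```

servo_tool([
  [0, -0.001, 0, 0, 0, 0],
  [0, -0.001, 0, 0, 0, 0],
  [0, -0.001, 0, 0, 0, 0],
  [0, -0.001, 0, 0, 0, 0],
  [0, -0.001, 0, 0, 0, 0],
  [0, -0.001, 0, 0, 0, 0],
  [0, -0.001, 0, 0, 0, 0],
  [0, -0.001, 0, 0, 0, 0],
  [0, -0.001, 0, 0, 0, 0],
  [0, -0.001, 0, 0, 0, 0],
  [0, -0.001, 0, 0, 0, 0],
  [0, -0.001, 0, 0, 0, 0],
])

```text
time_s: 21.72
ee_pos: [0.4374, -0.2351, 0.0287]
orientation: [[0.172, 0.985, 0.003], [0.985, -0.172, -0.001], [-0.001, 0.003, -1.0]]
wrist_force: [9.2, 0.1, -3.4]
gripper_width: 0.0163
```

servo_tool([
  [0, 0, 0, 0, 0, 0],
  [0, 0, 0, 0, 0, 0],
  [0, 0, 0, 0, 0, 0],
  [0, 0, 0, 0, 0, 0],
  [0, 0, 0, 0, 0, 0],
])

```text
time_s: 22.13
ee_pos: [0.4374, -0.2351, 0.0287]
orientation: [[0.172, 0.985, 0.003], [0.985, -0.172, -0.001], [-0.001, 0.003, -1.0]]
wrist_force: [10.0, 0.9, -3.4]
gripper_width: 0.0164
```

```bash
python3 - <<'E'
from h import *
s=env.get_state();print(s['ee_pos'],place([0,0,-D[2]],[np.array(s['ee_pos'])-[D[0],D[1],0]]),s['wrist_force'])
v=imaging.grab_frame('side');save(v,'m.png',(215,180,345,255),6)
E
```

```text
[ 0.43743965 -0.23513332  0.02873229] [[-0.14319229 -0.01459485  0.02873229]] [ 9.96552574  0.94959885 -3.3750528 ]
```

View pics/m.png

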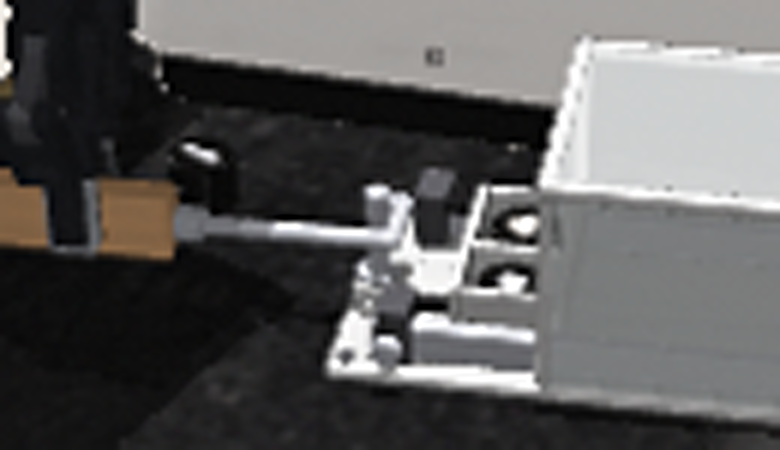

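servo_tool([
  [0, 0.01, 0, 0, 0, 0],
  [0, 0.02, 0, 0, 0, 0],
  [0, 0.035, 0, 0, 0, 0],
  [0, 0.05, 0, 0, 0, 0],
  [0, 0.065, 0, 0, 0, 0],
  [0, 0.075, 0, 0, 0, 0],
  [0, 0.075, 0, 0, 0, 0],
])

```text
time_s: 22.77
ee_pos: [0.4437, -0.2359, 0.0285]
orientation: [[0.172, 0.985, 0.0], [0.985, -0.172, 0.0], [0.0, 0.0, -1.0]]
wrist_force: [0.5, -0.6, -0.8]
gripper_width: 0.0163
```

servo_tool([
  [0, 0, -0.02, 0, 0, 0],
  [0, 0, -0.05, 0, 0, 0],
  [0, 0, -0.08, 0, 0, 0],
])

```text
time_s: 23.02
ee_pos: [0.4435, -0.2359, 0.0368]
orientation: [[0.172, 0.985, 0.0], [0.985, -0.172, 0.0], [0.0, 0.0, -1.0]]
wrist_force: [1.0, -0.9, -1.2]
gripper_width: 0.0164
```

Free; continue lifting clear.

servo_tool([
  [0, 0, -0.08, 0, 0, 0],
  [0, 0, -0.2, 0, 0, 0],
  [0, 0, -0.4, 0, 0, 0],
  [0, 0, -0.6, 0, 0, 0],
  [0, 0, -0.7, 0, 0, 0],
  [0, 0, -0.7, 0, 0, 0],
])

```text
time_s: 23.52
ee_pos: [0.4447, -0.2367, 0.1089]
orientation: [[0.172, 0.985, 0.004], [0.985, -0.172, -0.002], [-0.001, 0.004, -1.0]]
wrist_force: [0.9, -0.3, -1.7]
gripper_width: 0.0162
```

```bash
python3 - <<'E'
from h import *
s=env.get_state();print(s['ee_pos'],s['wrist_force'])
v=imaging.grab_frame('side');save(v,'n.png',(215,150,345,255),6)
for x,y in [(.452,-.377)]:
  print(rel([x,y,.10],46.05),rel([x,y,.006],46.05))
E
```

```text
[ 0.44473938 -0.23665625  0.10887332] [ 0.89890892 -0.26468816 -1.65261586]
[-1.3722, 0.3184, 0.0777, 0.002, -0.0001, 0.3962] [-1.3714, 0.3157, 1.0177, 0.002, -0.0001, 0.3962]
```

View pics/n.png

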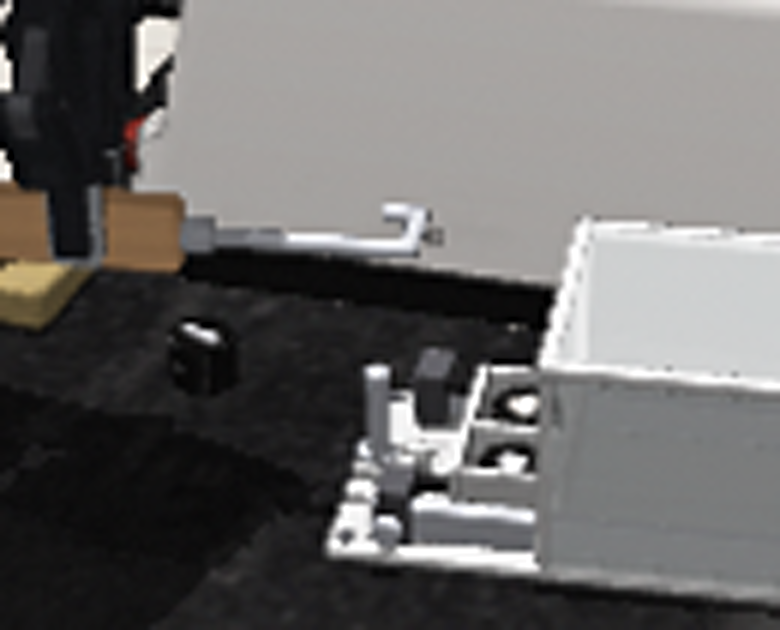

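servo_tool([
  [-0.3, 0.05, 0, 0, 0, 0.05],
  [-0.65, 0.1, 0, 0, 0, 0.12],
  [-0.95, 0.2, 0, 0, 0, 0.2],
  [-1, 0.3, 0, 0, 0, 0.28],
  [-1, 0.32, 0, 0, 0, 0.36],
  [-1, 0.32, 0, 0, 0, 0.396],
  [-1, 0.32, 0, 0.002, 0, 0.396],
  [-1, 0.32, 0, 0.002, 0, 0.396],
])

```text
time_s: 24.23
ee_pos: [0.4574, -0.3395, 0.1054]
orientation: [[0.692, 0.722, -0.004], [0.722, -0.692, 0.003], [-0.001, -0.004, -1.0]]
wrist_force: [-0.6, 0.6, -1.3]
gripper_width: 0.0164
```

```bash
python3 - <<'E'
from h import *
s=env.get_state();print(s['ee_pos'],s['wrist_force'],rel([.452,-.377,.006],46.05))
E
```

```text
[ 0.45737917 -0.33954578  0.10544744] [-0.59580568  0.58777381 -1.27705952] [-0.3069, 0.2247, 0.9937, -0.0029, 0.0004, 0.0017]
```

servo_tool([
  [-0.15, 0.1, 0.1, 0, 0, 0],
  [-0.3, 0.22, 0.3, 0, 0, 0],
  [-0.3, 0.22, 0.6, 0, 0, 0],
  [-0.3, 0.22, 0.85, 0, 0, 0],
  [-0.3, 0.22, 0.91, 0, 0, 0],
  [-0.3, 0.22, 0.92, 0, 0, 0],
  [-0.3, 0.22, 0.92, 0, 0, 0],
])

```text
time_s: 24.82
ee_pos: [0.4527, -0.3764, 0.0146]
orientation: [[0.693, 0.721, -0.003], [0.721, -0.693, 0.002], [-0.0, -0.003, -1.0]]
wrist_force: [0.6, 0.7, -0.9]
gripper_width: 0.0163
```

servo_tool([
  [0, 0, 0.01, 0, 0, 0],
  [0, 0, 0.02, 0, 0, 0],
  [0, 0, 0.025, 0, 0, 0],
  [0, 0, 0.025, 0, 0, 0],
])

```text
time_s: 25.15
ee_pos: [0.4531, -0.3769, 0.0127]
orientation: [[0.694, 0.72, -0.001], [0.72, -0.694, 0.001], [-0.0, -0.001, -1.0]]
wrist_force: [-0.9, 0.4, -1.2]
gripper_width: 0.0159
```

servo_tool([
  [0, 0, 0.015, 0, 0, 0],
  [0, 0, 0.03, 0, 0, 0],
  [0, 0, 0.045, 0, 0, 0],
  [0, 0, 0.05, 0, 0, 0],
  [0, 0, 0.05, 0, 0, 0],
])

```text
time_s: 25.57
ee_pos: [0.4526, -0.3765, 0.0067]
orientation: [[0.694, 0.72, -0.002], [0.72, -0.694, 0.002], [-0.0, -0.003, -1.0]]
wrist_force: [-0.5, 0.3, -1.6]
gripper_width: 0.0165
```

servo_tool([
  [0, 0, 0.01, 0, 0, 0],
  [0, 0, 0.02, 0, 0, 0],
  [0, 0, 0.02, 0, 0, 0],
])

```text
time_s: 25.82
ee_pos: [0.4527, -0.3767, 0.005]
orientation: [[0.694, 0.72, -0.002], [0.72, -0.694, 0.001], [-0.0, -0.002, -1.0]]
wrist_force: [-0.9, 0.8, -1.5]
gripper_width: 0.0163
```

servo_tool([
  [0, 0, 0.01, 0, 0, 0],
  [0, 0, 0.015, 0, 0, 0],
  [0, 0, 0.015, 0, 0, 0],
])

```text
time_s: 26.07
ee_pos: [0.4527, -0.3767, 0.0049]
orientation: [[0.694, 0.72, -0.002], [0.72, -0.694, 0.001], [-0.0, -0.002, -1.0]]
wrist_force: [-6.3, 5.6, 28.4]
gripper_width: 0.0161
```

servo_tool([
  [0, 0, -0.012, 0, 0, 0],
  [0, 0, -0.012, 0, 0, 0],
])

```text
time_s: 26.23
ee_pos: [0.4528, -0.3768, 0.005]
orientation: [[0.694, 0.72, -0.002], [0.72, -0.694, 0.001], [-0.0, -0.002, -1.0]]
wrist_force: [-0.1, 0.3, -0.7]
gripper_width: 0.0163
```

servo_tool([
  [0, 0, 0, 0, 0, 0],
  [0, 0, 0, 0, 0, 0],
  [0, 0, 0, 0, 0, 0],
  [0, 0, 0, 0, 0, 0],
  [0, 0, 0, 0, 0, 0],
  [0, 0, 0, 0, 0, 0],
  [0, 0, 0, 0, 0, 0],
  [0, 0, 0, 0, 0, 0],
  [0, 0, 0, 0, 0, 0],
  [0, 0, 0, 0, 0, 0],
], gripper=1)

```text
time_s: 27.07
ee_pos: [0.4527, -0.3766, 0.0047]
orientation: [[0.694, 0.72, -0.002], [0.72, -0.694, 0.001], [-0.0, -0.003, -1.0]]
wrist_force: [0.6, -1.6, 0.1]
gripper_width: 0.0857
```

servo_tool([
  [0, 0, -0.2, 0, 0, 0],
  [0, 0, -0.5, 0, 0, 0],
  [0, 0, -0.9, 0, 0, 0],
  [0, 0, -1, 0, 0, 0],
  [0, 0, -1, 0, 0, 0],
])

```text
time_s: 27.48
ee_pos: [0.4546, -0.3783, 0.1082]
orientation: [[0.694, 0.72, 0.002], [0.72, -0.694, -0.003], [-0.0, 0.003, -1.0]]
wrist_force: [-0.2, -0.3, -0.0]
gripper_width: 0.0854
```

servo_tool([
  [0, -0.3, -0.4, 0, 0, 0],
  [0, -0.5, -0.8, 0, 0, 0],
  [0, -0.5, -1, 0, 0, 0],
  [0, -0.5, -1, 0, 0, 0],
  [0, -0.5, -1, 0, 0, 0],
  [0, -0.5, -1, 0, 0, 0],
])

```text
time_s: 27.98
ee_pos: [0.4169, -0.3421, 0.2042]
orientation: [[0.694, 0.72, -0.002], [0.72, -0.694, 0.002], [-0.0, -0.003, -1.0]]
wrist_force: [0.3, 0.7, -0.3]
gripper_width: 0.0851
```

```bash
python3 - <<'E'
from h import *
s=env.get_state();print(s['time_s'],s['ee_pos'],s['wrist_force'],s['gripper_width'])
w=imaging.grab_frame('wrist');save(w,'o1.png')
v=imaging.grab_frame('side');save(v,'o2.png',(170,150,400,330),3.3)
E
```

```text
27.9833 [ 0.41693459 -0.34211428  0.20416489] [ 0.30277626  0.65794265 -0.34885386] 0.08507472317832669
```

View pics/o1.png

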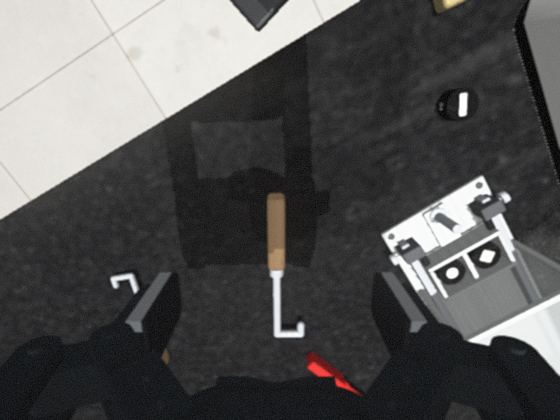

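View pics/o2.png

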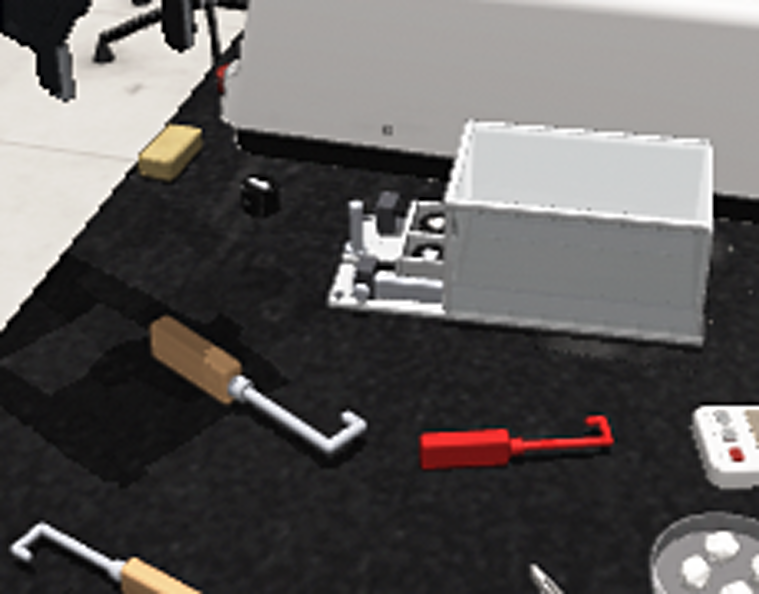

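```bash
python3 - <<'E'
from h import *
w=imaging.grab_frame('wrist');v=imaging.grab_frame('side')
for t in ['stop_face','carrier_front','post','dock']:
  for f in (w,v): print(t,[(np.round(d['position'],1),round(d['conf'],2)) for d in spot_point(f,t)][:2])
a=spot_point(w,'stop_face');b=spot_point(w,'carrier_front')
if a and b:
  A=ray(w,a[0]['position'],.024);B=ray(w,b[0]['position'],.024);print(place([0,0,-D[2]],[B-A]))
s=env.get_state();print(s['time_s'],np.abs(s['qvel']).max())
print(ticket.job_done())
E
```

```text
stop_face []
stop_face [(array([288.3, 222. ]), 0.5), (array([230.3, 266.4]), 0.31)]
carrier_front [(array([461.5, 244.9]), 0.58)]
carrier_front [(array([292.5, 226.3]), 0.81)]
post [(array([454.3, 226.2]), 0.91)]
post [(array([277.2, 217.8]), 0.77)]
dock [(array([439.1, 226.5]), 0.58)]
dock [(array([285.9, 230.6]), 0.89)]
28.6833 0.15590932548096503
the job is handed in; nothing more can be done
None
```

I picked up the large wooden hook, caught the carrier's post with it and dragged the carrier forward until it met the buffers. I then laid the hook flat back where it had been and handed the job in at 28.7 s. No verdict is reported, so these are my own readings.

**Force:**
- The drag ran at about 3 N.
- When the carrier met the buffers I stepped on too quickly. The wrist force read 15.9 N for a moment, above the 15 N you set but below the 18 N limit for failing.
- I eased off at once and held about 9–10 N for roughly 1.6 s, with the carrier still.

**Unhooking:** I moved the hook 6–7 mm toward the back, off the post, and lifted it straight up. The sideways force stayed near zero. In the pictures before and after, the carrier had not moved and its front was at the buffers.

**Final pictures:** Both specimens stand in their pockets and the hook lies flat, well clear of the dock. The bystanders I can see (clay block and loose specimen) look unmoved, as do the other two hooks. I did not measure specimen_6; nothing went near it.

**Checks that failed or disagreed:**
- The final network measurement of the gap between stop face and carrier front did not work, because the stop face was not found in the wrist picture. My estimate from the arm position is about 15–17 mm, close to the 17 mm limit for the holding step and just inside the 18 mm final limit. Feeling the buffers suggests no more than 15 mm.
- The side camera showed the held hook about 5 mm too high, or 7 mm too far sideways. The arm's own position readings proved right, since the hook dropped over the post without touching it.
- Setting the hook down, it briefly pressed on the bench with about 28 N before I released it.

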